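Show the fresh-cut key to the checking camera

TASK

The new key with the red head has just been cut and is still clamped in the key machine: swing the red-knobbed clamp lever of its vise fully open (counter-clockwise seen from above), then draw the key out and finish HOLDING it in the air in front of the checking camera's sloping glass, blade centred on the glass about 70 mm off it, the key's flat side parallel to the glass and the blade along the glass's long side. The program ends with the gripper still holding the key there, steady. Leave the original key clamped in the other vise, keep off the camera, and do not disturb the other things on the counter.

Things in the scene. Friction and masses are not known exactly. Their poses are not given: they have to be found in the camera images.
- key_machine: Blue-grey key-duplicating machine, fixed, base 340 x 280 mm, housing 190 mm high behind. Origin under the base; -x its front with two vises, +y its left, z up. Vises are 30 mm wide along y, at y = -60 mm (new key) and +60 mm (original), jaw faces 115 mm above the counter. Heads stick out to -y, free below down to 40 mm. Cutter wheel and guard: from x = -60 mm back, y = -57 mm, up to 156 mm high
- new_lever (a joint): Clamp lever of the new key's vise, about a vertical axis, rad: 0 clamped, 1.35 fully open (stop). Grows counter-clockwise seen from above; there it points along the machine's +x axis turned by 60 deg + its value. Stiff, some 4 N at the knob; stays where left. It raises the upper jaw (12 mm thick): free of the blade from 0.5 rad, 4 mm clear at 1.35. Clamped, the key is held fast (some 25 N)
- new_lever_knob (a point): Centre of the upright red cylindrical knob (16 mm diameter, 26 mm tall) on the end of that lever; 65 mm from the turning axis, 165 mm above the counter. The lever's arm, a 9 mm rod, runs from the hub to the knob's lower end, its top 156 mm above the counter
- new_lever_axis (a point): Point on that lever's vertical turning axis, at the height of the knob's centre (165 mm); the hub below it has 11 mm radius and ends 148 mm above the counter
- orig_lever (a joint): The same lever (black knob) of the other vise, which holds the customer's original key: to be left clamped at 0
- new_key_head (a point): Centre (half-way up) of the new key's red plastic head: flat, 30 mm along the key, 28 mm across, 8 mm thick, 3 mm clear of the vise. x: along the key from head to blade tip; y: across; z: normal to the flat side (up in the vise). Steel blade 32 x 8 x 2.5 mm starts at the head's edge, at half its thickness; 29 mm of it is in the jaws, to be drawn out along -x. About 30 g
- new_key_blade (a point): Centre of the new key's blade, 31 mm from the head's centre along +x; same axes
- orig_key_head (a point): Centre of the black head (same size) of the customer's original key, clamped in the other vise; to be left alone
- scanner: Checking camera, fixed: black base 120 x 150 mm with a fork that carries a light-grey head, 118 x 78 x 34 mm, tilted so that its glass slopes up and towards the base's -x side (roughly the robot) by 17 to 33 deg. Origin: centre of the base's underside, y along the fork's axis, z up
- glass (a point): Centre of the camera's dark blue glass, 50 x 90 mm, framed by white lights. z: out of the glass along its normal; y: along its long side; x: up the slope along its short side. About 72 mm above the counter; tilted 17 to 33 deg from level
- focus (a point): The point 70 mm out from the glass's centre along its normal, with the same axes: where the centre of the key's blade is to be held
- blank_key_mid (a point): Middle of a loose uncut key with blue head, 62 mm long, lying on the counter; leave it
- padlock: Brass padlock standing on the counter, 46 x 24 x 70 mm; origin under its body
- spray_can: Spray can standing upright, 54 mm diameter, 155 mm tall; origin under its centre
- wire_brush: Hand brush lying on the counter, 190 mm long; origin near its middle, on the counter
- screwdriver: Yellow screwdriver lying on the counter, 180 mm long; origin near its middle, on the counter
- pen_cup: Red plastic cup, 76 mm diameter, 95 mm tall; origin under its centre
There are look-alikes about, which are no part of the job. What is meant by the part that bears new_key_head is not pink, and is the smaller of those in its own colour.

How it is judged:
By the outcome, as a careful person would: the job done as asked, in the order asked, and still so for the second after the job is handed in, while the arm keeps its last pose, push and grip.
It also fails if it takes over 48 s, if anything falls off the work surface, if the arm or the gripper's body presses on something with over 40 N, if the wrist force passes 120 N, or if a joint passes its speed limit or range.

ROBOT

A 6-joint arm with a two-finger parallel gripper is mounted at the origin on the work surface. World frame = base frame: x ahead of the robot, y to its left, z up, the work surface at z = 0. Lengths are in mm, angles in rad, forces in N, time in s.
With the tool pointing down it reaches from about 350 to 875 mm from the base axis. Payload 4.2 kg.
Tool frame: the origin (TCP) lies midway between the tips of the shut fingers; the grasp point (between the pads) lies r.grasp_offset behind it (r.grasp_offset is the distance from the TCP to the grasp point, in mm); z points along the fingers, y is the direction in which the jaws open and shut (so a half turn about z gives the same grasp; the last joint's range is limited). The gripper opens to 85 mm and grips with 20 to 120 N. Pads are 22 mm wide; open, the fingers measure 114 mm over their backs; the gripper's body (76 mm by 85 mm) begins 54 mm behind the grasp point. The pads swing forward as they close: fully open they stand 13 mm farther back than shut.
Start: joints at [-0.994, 0.385, 0.008, 0, -1.194, -0.259], TCP at [195.314, -593.676, 231.312] pointing down, gripper open.
Joint ranges: [-3.14, 3.14], [-1.21, 2.06], [-1.07, 1.41], [-3.16, 2.05], [-2.99, -0.16], [-3.1, 3.1]. Speed limits (rad/s): [2.79, 2.79, 3.14, 3.14, 3.14, 3.14].

INTERFACE

Orientations are given as a unit quaternion [w, x, y, z].
In Python, from plant import r gives the robot as it stands.
- The arm moves only by the tool arm_command, never from a script. Its argument "deltas" is a list of rows, each a list of 2 entries, a list of its own where there are three numbers: the shift along the tool's x, y, z normalised to -1 to 1, where 1 is 0.08 m, then the turn, a rotation vector about the tool's x, y, z normalised to -1 to 1, where 1 is 0.5 rad. In form: [[[dx, dy, dz], [wx, wy, wz]], ...]. A call has exactly 8 rows; each row is the pose to reach, as a shift and turn from the pose measured when the call began, along the tool's axes at that moment; what a row does not reach only later rows make up. A row lasts 1/12 s, in which the tool goes at most 41.7 mm and 7.16 degrees, less where a joint would pass 70% of its speed; a pose out of reach is approached as far as the arm can. A call with a number of a shift or a turn outside -1 to 1 is refused whole. A call with a gripper value outside its range is refused whole. "jaw" is the opening, from 0 (shut) to 1 (fully open), set as the call begins (left out, the last holds). The fingers move at their own pace and stop on an object; "newtons" is the grip in N (left out, the last holds). Time passes only in rows, so rows that repeat a pose let the fingers close, or fill a call up. It gives the time, the measured TCP pose, the force and the opening at its end, in the units of the state.
- r.read_state(): the state, without advancing time (a new reading comes with each control period).
- r.capture(name): name is "scene" or "top" or "wrist"; returns a dict with "img" (400x640x3 uint8, red, green, blue), "depth" (400x640 float32, mm along the optical axis (not along the pixel's ray), 0 where there is no reading), "fx", "fy", "cx", "cy" (pixels), "k1" (the pictures are not rectified: a ray, as slopes to the right and down, at radius r is drawn at 1 + k1 r^2 times it, then the intrinsics apply), "extrinsics" (4x4, takes a point from world to camera coordinates). Camera axes: x right, y down, z forward; pixel columns grow to the right and rows downward; lengths in mm; the calibration is good to about 2 mm. A picture is of the moment at which its call begins.
- r.finish_job(): hands the job in, once; it reports no verdict.
The state is a dict: "time_s": time; "qpos": joint angles; "joint_velocities": joint speeds; "joint_efforts": joint torques, N m; "ee_pos": TCP position; "orientation": TCP orientation; "force": force on the tool from outside, world axes, zero at the start; "wrist_torque": the same for the moment, N m; "grip_width": opening from 0.0 (shut) to 1.0 (fully open).
Only numpy, scipy, OpenCV 4.12 (cv2) and the standard library are available. Lean on these libraries where they do the work, as an engineer would, in place of code of your own. Each camera call takes 0.05 s, during which the arm holds its last target. There are 200 camera calls.

## Working session

There is one attempt and no reset: what is moved stays moved. The work goes in short steps, Python scripts to look and compute and a tool call to move; the robot and the scene stay as the last step left them, time stands still between calls to the robot, and variables do not carry over. Pictures are saved under pics/ and viewed, about 8 in all and at most 12, crops included, and the job is handed in when it is done.

Besides the shell and the picture viewer there is one more tool, called after "Emit:" by a JSON object that holds its "name" and its "arguments", one argument or row to a line. arm_command: Moves the arm, as the interface text tells. Its arguments: {"type":"object","properties":{"deltas":{"type":"array","items":{"type":"array"}},"jaw":{"type":"number"},"newtons":{"type":"number"}},"required":["deltas"]}

```bash
mkdir -p pics; ls
cat > h.py <<'E'
import numpy as np, cv2
from plant import r
from scipy.spatial.transform import Rotation as R
def snap(n,tag):
    c=r.capture(n); np.savez(f'pics/{tag}.npz',**c); cv2.imwrite(f'pics/{tag}.png',c['img'][:,:,::-1]); return c
def load(tag): return dict(np.load(f'pics/{tag}.npz'))
def rays(c,uv):
    uv=np.atleast_2d(np.array(uv,float)); d=np.stack([(uv[:,0]-c['cx'])/c['fx'],(uv[:,1]-c['cy'])/c['fy']],1)
    s=d.copy()
    for _ in range(20): s=d/(1+c['k1']*(s**2).sum(1,keepdims=True))
    return np.c_[s,np.ones(len(s))]
def pts(c,uv,z=None):
    "uv->world; by depth, or on plane height z"
    E=c['extrinsics']; Rm,t=E[:3,:3],E[:3,3]; q=rays(c,uv); o=-Rm.T@t
    if z is None:
        i=np.round(np.atleast_2d(uv)).astype(int); q=q*c['depth'][i[:,1],i[:,0]][:,None]
        return (q-t)@Rm
    d=q@Rm; return o+d*((z-o[2])/d[:,2])[:,None]
def proj(c,P):
    P=np.atleast_2d(P); E=c['extrinsics']; q=P@E[:3,:3].T+E[:3,3]; s=q[:,:2]/q[:,2:]
    s=s*(1+c['k1']*(s**2).sum(1,keepdims=True)); return s*[c['fx'],c['fy']]+[c['cx'],c['cy']]
def tool():
    s=r.read_state(); q=s['orientation']; return np.array(s['ee_pos']),R.from_quat([q[1],q[2],q[3],q[0]])
def delta(p,Rt=None):
    "normalised shift and turn from now to world TCP p, Rotation Rt"
    p0,R0=tool(); d=R0.inv().apply(np.array(p)-p0)/80
    w=np.zeros(3) if Rt is None else (R0.inv()*Rt).as_rotvec()/0.5
    return d.round(3),w.round(3)
E
python3 - <<'E'
from h import *
for n in ['scene','top']:
    c=snap(n,n); print(n,c['fx'],c['k1'],c['extrinsics'].round(2).tolist())
a=cv2.imread('pics/scene.png');b=cv2.imread('pics/top.png')
print(r.grasp_offset, r.read_state())
E
```

```text
pics
scene 363.6624324620342 0.013757185970877864 [[-0.19, 0.98, -0.01, 187.98], [0.53, 0.09, -0.84, -197.57], [-0.82, -0.16, -0.54, 1346.06], [0.0, 0.0, 0.0, 1.0]]
top 386.63079046484535 -0.020410410702262422 [[0.0, -1.0, 0.03, -78.97], [-1.0, -0.0, -0.08, 567.8], [0.08, -0.03, -1.0, 1052.82], [0.0, 0.0, 0.0, 1.0]]
18.700000000000003 {'time_s': 0.1, 'qpos': array([-9.94435886e-01,  3.85494706e-01,  6.72272073e-03, -4.44304286e-04,
       -1.19403024e+00, -2.58639293e-01]), 'joint_velocities': array([ 0.00131155, -0.00109901,  0.00388466,  0.00152653,  0.00134619,
       -0.00099321]), 'joint_efforts': array([-3.39589233e-04, -3.93319881e+01,  1.88929063e+01,  4.19796020e+00,
       -2.61337242e-03,  2.24681014e-05]), 'ee_pos': array([ 195.1159186 , -593.18627781,  230.3049642 ]), 'orientation': array([-2.17919236e-04, -1.58112239e-01,  9.87420615e-01,  1.00052531e-03]), 'force': array([0.58590313, 0.06278317, 0.18847534]), 'wrist_torque': array([ 0.04956289, -0.03355284,  0.03571177]), 'grip_width': 0.9999238915052105}
```

View pics/scene.png

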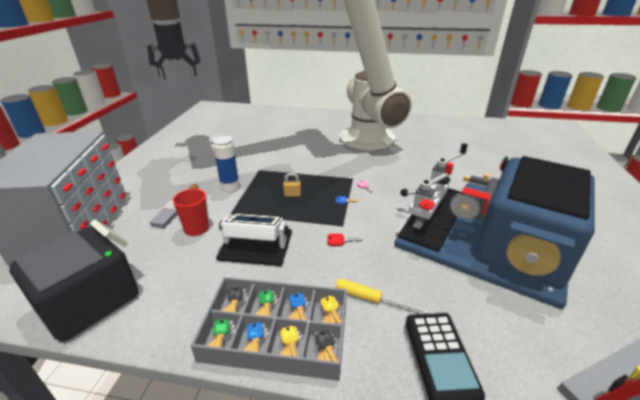

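View pics/top.png

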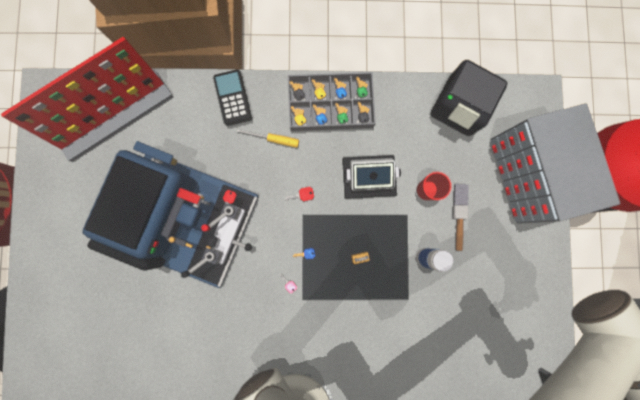

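The scene shows the machine at right (430,200), the camera at (255,235), and loose red, blue and pink keys near (340,240), (345,199) and (363,186). In the top view the machine is at (175,215), the camera at (371,175), the cup at (434,187) and the can at (436,260). Candidates for the new key's head in the top view are the red head in the vise (229,197), the loose red key (306,194), the pink key (290,285) and the red block on the machine (187,197). I choose the one in the vise and check it in a crop.

Run:
```python
from h import *
c=load('top'); im=cv2.imread('pics/top.png')
a=cv2.resize(im[150:300,80:270],None,fx=4,fy=4,interpolation=cv2.INTER_CUBIC)
cv2.imwrite('pics/topcrop.png',a)
hsv=cv2.cvtColor(im,cv2.COLOR_BGR2HSV)
red=((hsv[...,0]<8)|(hsv[...,0]>172))&(hsv[...,1]>150)&(hsv[...,2]>90)
n,l,s,ce=cv2.connectedComponentsWithStats(red.astype(np.uint8))
for i in range(1,n):
    if s[i,4]>8 and 100<ce[i,0]<450 and 150<ce[i,1]<300: print(s[i],ce[i].round(1),pts(c,ce[i:i+1]).round(1), pts(c,ce[i:i+1],119).round(0),pts(c,ce[i:i+1],178).round(0))
```

```text
[423 173  27  27 287] [432.2 187.4] [[ 616.2 -394.7    1.1]] [[ 602. -357.  119.]] [[ 594. -338.  178.]]
[177 188  23  15 197] [187.9 195.5] [[574.6 253.1 156. ]] [[578. 265. 119.]] [[572. 246. 178.]]
[300 188  13  13 132] [305.8 193.7] [[595.3 -31.   12.1]] [[584. -32. 119.]] [[578. -33. 178.]]
[223 190  13  13 117] [229.3 196.2] [[576.7 160.5 120.9]] [[577. 161. 119.]] [[571. 148. 178.]]
[202 225   7   6  34] [204.7 227.5] [[496.8 205.3 175.5]] [[498. 221. 119.]] [[497. 205. 178.]]
[154 241   3   6  12] [154.9 243.5] [[458.9 321.3 174.7]] [[458. 343. 119.]] [[459. 320. 178.]]
```

View pics/topcrop.png

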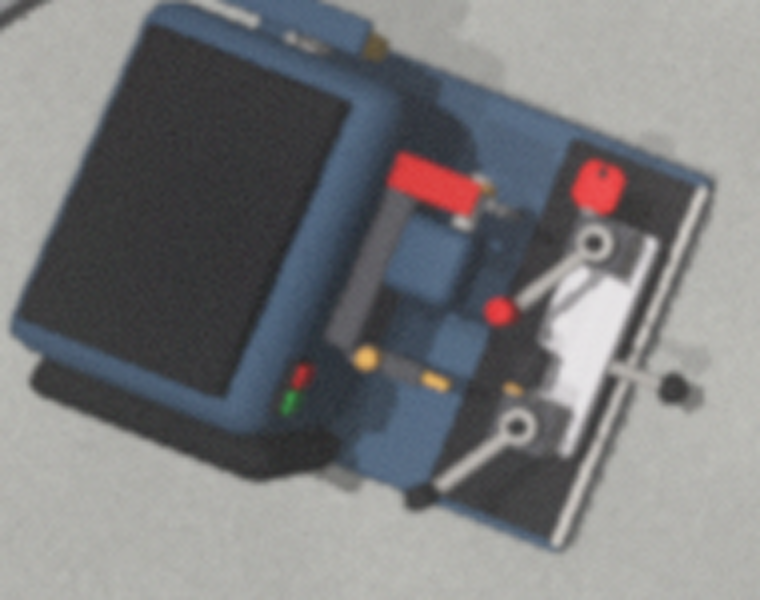

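The crop confirms the choice: a smallish red head in the upper vise at crop (600,187). The new lever's hub is at crop (593,243) with its knob at (500,311), and the original's hub is at (517,427). Next I get coarse positions and the glass plane.

Run:
```python
from h import *
c=load('top'); f=lambda x,y:[80+x/4-.4,150+y/4-.4]
h1,h2=pts(c,[f(593,243),f(517,427)],148); k=pts(c,[f(500,311)],178)[0]; hd=pts(c,[f(600,187)],120)[0]
d=h2-h1; print('hubs',h1,h2,'sep',np.linalg.norm(d),'az y',np.degrees(np.arctan2(d[1],d[0])))
e=k-h1; print('knob',k,'r',np.hypot(e[0],e[1]),'az',np.degrees(np.arctan2(e[1],e[0])),'head',hd, 'head-hub',hd-h1)
im=cv2.imread('pics/top.png'); s=im[150:205,335:410]
# glass: dark blue quad inside white frame
hsv=cv2.cvtColor(im,cv2.COLOR_BGR2HSV)
w=(hsv[...,2]>170); 
for n,m in [('white',w)]:
    mm=np.zeros(m.shape,np.uint8); mm[150:205,335:410]=m[150:205,335:410]
    cs,_=cv2.findContours(mm,cv2.RETR_CCOMP,cv2.CHAIN_APPROX_NONE)
    for q in cs:
        if cv2.contourArea(q)>100: print(cv2.minAreaRect(q),cv2.contourArea(q))
vv,uu=np.mgrid[166:186,355:392]; P=pts(c,np.c_[uu.ravel(),vv.ravel()])
P=P[P[:,2]>30]; m=P.mean(0)
for _ in range(4):
    m=P.mean(0); U,S,V=np.linalg.svd(P-m); n=V[2]*np.sign(V[2,2]); res=(P-m)@n; P=P[abs(res)<max(2.5*res.std(),3)]
print('depth plane',m,n,res.std(),len(P),'tilt',np.degrees(np.arccos(n[2])),'az',np.degrees(np.arctan2(n[1],n[0])))
cv2.imwrite('pics/gl.png',cv2.resize(im[145:210,325:420],None,fx=6,fy=6,interpolation=cv2.INTER_CUBIC))
print('delta',delta([480,190,330],R.from_matrix(np.c_[[np.cos(5.358),np.sin(5.358),0],[np.sin(5.358),-np.cos(5.358),0],[0,0,-1]])))
```

```text
hubs [539.22692179 157.54594958 148.        ] [427.55702394 201.14416896 148.        ] sep 119.8789840479425 az y 158.6733063198419
knob [497.09808127 204.8858444  178.        ] r 63.37116729239516 az 131.666606754987 head [576.35428222 159.86856211 120.        ] head-hub [ 37.12736043   2.32261252 -28.        ]
((372.0, 177.0), (54.0, 74.0), 90.0) 3996.0
((373.1446838378906, 175.3927764892578), (20.474422454833984, 36.60427474975586), 87.1375961303711) 695.0
((369.2375793457031, 176.48870849609375), (46.8516731262207, 57.31600570678711), 87.27368927001953) 1534.5
depth plane [ 637.96588495 -211.15483323   76.66661946] [0.99170932 0.00295263 0.12846756] 15.378209214056163 740 tilt 82.61895279239982 az 0.17058693430136768
delta (array([-6.44 ,  8.191, -1.23 ]), array([ 3.000e-03,  4.000e-03, -3.798e+00]))
```

Emit:
{"name": "arm_command", "arguments": {
  "deltas": [
    [[-0.12,0.06,-0.05],[0,0,0]],
    [[-0.24,0.12,-0.1],[0,0,0]],
    [[-0.36,0.18,-0.15],[0,0,0]],
    [[-0.5,0.24,-0.2],[0,0,0]],
    [[-0.62,0.3,-0.25],[0,0,0]],
    [[-0.75,0.37,-0.3],[0,0,0]],
    [[-0.87,0.44,-0.35],[0,0,0]],
    [[-1,0.5,-0.4],[0,0,0]]
  ],
  "jaw": 0.5
}}

```text
time_s: 0.77
ee_pos: [259.6, -529.2, 263.1]
orientation: [-0.0, -0.158, 0.987, 0.001]
force: [-0.2, 0.4, 1.2]
grip_width: 0.503
```

Emit:
{"name": "arm_command", "arguments": {
  "deltas": [
    [[-0.12,0.06,-0.03],[0,0,0]],
    [[-0.24,0.12,-0.06],[0,0,0]],
    [[-0.36,0.18,-0.1],[0,0,0]],
    [[-0.5,0.24,-0.12],[0,0,0]],
    [[-0.62,0.3,-0.15],[0,0,0]],
    [[-0.75,0.37,-0.2],[0,0,0]],
    [[-0.87,0.44,-0.25],[0,0,0]],
    [[-1,0.5,-0.3],[0,0,0]]
  ]
}}

```text
time_s: 1.43
ee_pos: [323.7, -465.4, 287.6]
orientation: [-0.0, -0.158, 0.987, 0.001]
force: [0.2, -0.1, 0.3]
grip_width: 0.499
```

Emit:
{"name": "arm_command", "arguments": {
  "deltas": [
    [[-0.12,0.06,-0.03],[0,0,0]],
    [[-0.24,0.12,-0.06],[0,0,0]],
    [[-0.36,0.18,-0.1],[0,0,0]],
    [[-0.5,0.24,-0.12],[0,0,0]],
    [[-0.62,0.3,-0.15],[0,0,0]],
    [[-0.75,0.37,-0.2],[0,0,0]],
    [[-0.87,0.44,-0.25],[0,0,0]],
    [[-1,0.5,-0.3],[0,0,0]]
  ]
}}

```text
time_s: 2.1
ee_pos: [387.9, -401.5, 312.1]
orientation: [-0.0, -0.158, 0.987, 0.001]
force: [0.7, 0.6, -0.3]
grip_width: 0.495
```

Emit:
{"name": "arm_command", "arguments": {
  "deltas": [
    [[-0.12,0.06,0],[0,0,0]],
    [[-0.24,0.12,0],[0,0,0]],
    [[-0.36,0.18,0],[0,0,0]],
    [[-0.5,0.24,0],[0,0,0]],
    [[-0.62,0.3,0],[0,0,0]],
    [[-0.75,0.37,0],[0,0,0]],
    [[-0.87,0.44,0],[0,0,0]],
    [[-1,0.5,0],[0,0,0]]
  ]
}}

```text
time_s: 2.77
ee_pos: [452.0, -337.6, 312.1]
orientation: [-0.0, -0.158, 0.987, 0.001]
force: [0.8, 0.2, -0.2]
grip_width: 0.501
```

Emit:
{"name": "arm_command", "arguments": {
  "deltas": [
    [[-0.12,0.06,0],[0,0,0]],
    [[-0.24,0.12,0],[0,0,0]],
    [[-0.36,0.18,0],[0,0,0]],
    [[-0.5,0.24,0],[0,0,0]],
    [[-0.62,0.3,0],[0,0,0]],
    [[-0.75,0.37,0],[0,0,0]],
    [[-0.87,0.44,0],[0,0,0]],
    [[-1,0.5,0],[0,0,0]]
  ]
}}

```text
time_s: 3.43
ee_pos: [516.2, -273.7, 312.2]
orientation: [-0.0, -0.158, 0.987, 0.001]
force: [0.6, -0.4, 0.2]
grip_width: 0.498
```

Run:
```python
from h import *
c=snap('wrist','w1'); s=r.read_state(); print(s['time_s'],s['ee_pos'],c['fx'],c['extrinsics'].round(2))
print(proj(c,[[620,-210,75]]))
```

```text
3.4833 [ 517.55664282 -272.77542816  311.97635603] 296.7336578948804 [[-3.1000e-01  9.5000e-01  0.0000e+00  4.1929e+02]
 [ 9.1000e-01  3.0000e-01  2.9000e-01 -4.4853e+02]
 [ 2.7000e-01  9.0000e-02 -9.6000e-01  3.4287e+02]
 [ 0.0000e+00  0.0000e+00  0.0000e+00  1.0000e+00]]
[[337.82760188 246.4339295 ]]
```

View pics/w1.png

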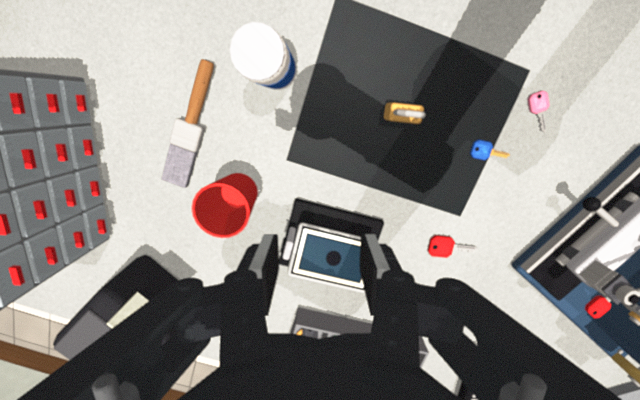

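The glass is at (332,257) with its white frame, but the right finger covers the frame's right edge at (370,265). The loose red key is at (441,246). I'll shift forward for a clear view of the glass.

Emit:
{"name": "arm_command", "arguments": {
  "deltas": [
    [[-0.12,0,0],[0,0,0]],
    [[-0.24,0,0],[0,0,0]],
    [[-0.36,0,0],[0,0,0]],
    [[-0.5,0,0],[0,0,0]],
    [[-0.65,0,0],[0,0,0]],
    [[-0.8,0,0],[0,0,0]],
    [[-0.85,0,0],[0,0,0]],
    [[-0.85,0,0],[0,0,0]]
  ]
}}

```text
time_s: 4.15
ee_pos: [583.2, -251.0, 311.2]
orientation: [-0.0, -0.159, 0.987, 0.001]
force: [-0.1, -0.1, -1.0]
grip_width: 0.501
```

Run:
```python
from h import *
c=snap('wrist','w2'); im=c['img'][:,:,::-1].copy()
u,v=proj(c,[[620,-210,75]])[0]; print(u,v, r.read_state()['ee_pos'])
u,v=int(u),int(v); v0=max(v-80,0);u0=u-100
cv2.imwrite('pics/w2c.png',cv2.resize(im[v0:v0+150,u0:u0+200],None,fx=4,fy=4,interpolation=cv2.INTER_CUBIC)); print(u0,v0)
hsv=cv2.cvtColor(im,cv2.COLOR_BGR2HSV)
white=((hsv[...,2]>190)&(hsv[...,1]<40)).astype(np.uint8); m=np.zeros_like(white); m[v0:v0+150,u0:u0+200]=white[v0:v0+150,u0:u0+200]
cs,hi=cv2.findContours(m,cv2.RETR_CCOMP,cv2.CHAIN_APPROX_NONE)
for q,hh in zip(cs,hi[0]):
    if cv2.contourArea(q)>300: print(cv2.minAreaRect(q),cv2.contourArea(q),hh)
```

```text
338.1527438645008 199.1224064293428 [ 582.52132151 -251.21406495  311.4283675 ]
238 119
((332.76470947265625, 211.44119262695312), (75.91365051269531, 47.051910400390625), 14.03624439239502) 750.5 [ 5  3 -1 -1]
((337.5, 193.5), (149.0, 199.0), 90.0) 13620.0 [-1  5  7 -1]
```

View pics/w2c.png

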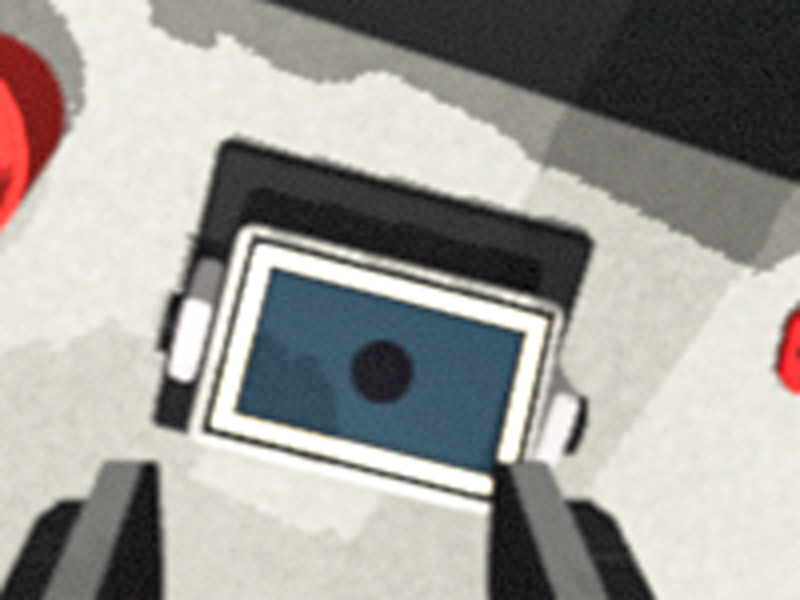

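The glass is clear, with corners at crop (275,268), (525,335), (497,470) and (238,410), and the lens dot at (382,371). I'll get its pose from the corners and check it against the depth.

Run:
```python
from h import *
c=load('w2'); im=c['img'][:,:,::-1]; u0,v0=238,119
hsv=cv2.cvtColor(im.copy(),cv2.COLOR_BGR2HSV); poly=np.array([[262,255],[540,325],[510,485],[225,420]])/4+[u0,v0]
roi=np.zeros(hsv.shape[:2],np.uint8); cv2.fillPoly(roi,[poly.astype(np.int32)],1)
m=((hsv[...,2]<150)&(roi>0)).astype(np.uint8)
q=max(cv2.findContours(m,cv2.RETR_EXTERNAL,cv2.CHAIN_APPROX_NONE)[0],key=cv2.contourArea)[:,0].astype(float)
g=np.array([[275,268],[525,335],[497,470],[238,410]])/4+[u0,v0]-.4
L=[]
for i in range(4):
    a,b=g[i],g[(i+1)%4]; d=(b-a)/np.linalg.norm(b-a); n=np.array([-d[1],d[0]])
    s=(q-a)@d; e=(q-a)@n; k=(abs(e)<2.5)&(s>4)&(s<np.linalg.norm(b-a)-8)
    vx,vy,x,y=cv2.fitLine(q[k].astype(np.float32),cv2.DIST_HUBER,0,.01,.01).ravel()
    out=n*np.sign((a+b)@n/2-g.mean(0)@n); nn=np.array([-vy,vx]); nn*=np.sign(nn@out)
    L.append((nn,nn@[x,y]+.5))  # contour pixel centres -> edge
C=np.array([np.linalg.solve([L[i-1][0],L[i][0]],[L[i-1][1],L[i][1]]) for i in range(4)]); print('corners',C.round(1).tolist())
s=rays(c,C)[:,:2]
obj=np.array([[-25,-45,0],[-25,45,0],[25,45,0],[25,-45,0]],float)
E=c['extrinsics'];Rw=E[:3,:3].T
for flag in [cv2.SOLVEPNP_ITERATIVE,cv2.SOLVEPNP_IPPE]:
    n,rv,tv,er=cv2.solvePnPGeneric(obj,s.astype(float).reshape(-1,1,2),np.eye(3),None,flags=flag)
    for i in range(n):
        A=Rw@cv2.Rodrigues(rv[i])[0]; p=Rw@(tv[i].ravel()-E[:3,3]); print('pnp',p.round(1),A.round(3).tolist(),'tilt',np.degrees(np.arccos(A[2,2])),er[i])
def fit(c,mask):
    v,u=np.nonzero(mask); P=pts(c,np.c_[u,v]); P=P[P[:,2]>20]
    for _ in range(5):
        mu=P.mean(0); n=np.linalg.svd(P-mu)[2][2]; n*=np.sign(n[2]); e=(P-mu)@n; P=P[abs(e)<max(2.5*e.std(),2)]
    print('depth',mu.round(1),n.round(3),'tilt',np.degrees(np.arccos(n[2])),'az',np.degrees(np.arctan2(n[1],n[0])),e.std(),len(P))
    return mu,n
fit(c,cv2.erode(m,np.ones((3,3))))
# ray of rect centre (diagonals) 
a,b,cc,d=C; t=np.linalg.solve(np.c_[cc-a,b-d],b-a)[0]; ctr=a+t*(cc-a); print('ctr',ctr,pts(c,[ctr],72),pts(c,[ctr]))
ex=pts(c,[(a+b)/2,(cc+d)/2,(a+d)/2,(b+cc)/2]); print('edge mids depth',ex.round(1).tolist())
for z in [72]:
    print('side lens at z72',np.linalg.norm(np.diff(pts(c,[a,b,cc,d,a],z),axis=0),axis=1))
```

```text
corners [[305.3999938964844, 185.1999969482422], [368.79998779296875, 201.60000610351562], [360.79998779296875, 237.8000030517578], [296.0, 221.6999969482422]]
pnp [ 636.9 -211.5   80.9] [[0.917, -0.043, -0.397], [0.053, 0.999, 0.013], [0.396, -0.033, 0.918]] tilt 23.38409151499629 [0.00034964]
pnp [ 636.7 -211.5   81.7] [[0.924, -0.038, -0.38], [0.054, 0.998, 0.032], [0.378, -0.05, 0.924]] tilt 22.429721085922516 [0.00042156]
pnp [ 636.9 -213.4   81.8] [[0.961, -0.156, -0.227], [0.073, 0.939, -0.337], [0.266, 0.307, 0.914]] tilt 23.961166490253788 [0.0018636]
depth [ 638.3 -211.4   77.6] [0.956 0.048 0.29 ] tilt 73.16026909485714 az 2.8625007768702706 13.626754712075742 2236
ctr [333.08453 211.44887] [[ 639.76779106 -210.22503072   72.        ]] [[ 639.03572921 -210.59165902   74.21515933]]
edge mids depth [[615.8, -212.2, 63.8], [662.6, -209.7, 84.1], [641.3, -256.0, 75.6], [636.4, -165.4, 75.4]]
side lens at z72 [88.91358086 54.42140671 94.2785255  54.09815462]
```

Run:
```python
from h import *
c=load('w2'); vv,uu=np.mgrid[195:232,308:355]
P=pts(c,np.c_[uu.ravel(),vv.ravel()]); print(np.percentile(P[:,2],[1,10,50,90,99]))
n0=np.array([-.395,-.0186,.918]); k=abs((P-[639.3,-210.4,73.5])@n0)<8; P=P[k]; print(k.mean())
A=np.c_[P[:,:2]-[639.3,-210.4],np.ones(len(P))]; x=np.linalg.lstsq(A,P[:,2],rcond=None)[0]; print(x,np.degrees(np.arctan(np.hypot(x[0],x[1]))),np.degrees(np.arctan2(-x[1],-x[0])),(P[:,2]-A@x).std())
E=c['extrinsics']; p0,R0=tool(); print('cam in tool', R0.inv().apply(-E[:3,:3].T@E[:3,3]-p0), (E[:3,:3]@R0.as_matrix()).round(3).tolist())
psi=np.radians(198.2); p=p0.copy()
for i in range(6):
    w=-0.965 if i<4 else 0
    d=np.array([-14,74])if i else np.array([-14,74]); x=np.array([np.cos(psi),np.sin(psi)]); y=np.array([np.sin(psi),-np.cos(psi)])
    print(i,(d@x/80).round(2),(d@y/80).round(2),w); psi-=w*.5
```

```text
[64.27121858 67.84249077 75.70335815 83.4982194  87.08094939]
0.9948246118458884
[4.18760724e-01 2.28205153e-02 7.47883777e+01] 22.752303177849 -176.8807313952955 0.8711791961843378
cam in tool [  72.8672486     0.87249795 -143.4181202 ] [[-0.001, 1.0, -0.0], [-0.958, -0.001, -0.286], [-0.286, 0.0, 0.958]]
0 -0.12 0.93 -0.965
1 -0.54 0.77 -0.965
2 -0.84 0.43 -0.965
3 -0.94 -0.01 -0.965
4 -0.83 -0.44 0
5 -0.83 -0.44 0
```

Glass found: centre about (639,-210,74), tilt about 23°, long side at azimuth about 93°. The size comes out at 51 x 91 mm against the given 50 x 90. Now over to the machine.

Emit:
{"name": "arm_command", "arguments": {
  "deltas": [
    [[-0.01,0.12,0],[0,0,-0.12]],
    [[-0.03,0.23,0],[0,0,-0.24]],
    [[-0.05,0.35,0],[0,0,-0.36]],
    [[-0.06,0.46,0],[0,0,-0.48]],
    [[-0.08,0.58,0],[0,0,-0.6]],
    [[-0.1,0.7,0],[0,0,-0.72]],
    [[-0.11,0.81,0],[0,0,-0.84]],
    [[-0.12,0.93,0],[0,0,-0.965]]
  ]
}}

```text
time_s: 4.87
ee_pos: [567.6, -177.5, 311.9]
orientation: [0.0, -0.392, 0.92, 0.001]
force: [0.9, 0.3, 0.3]
grip_width: 0.499
```

Emit:
{"name": "arm_command", "arguments": {
  "deltas": [
    [[-0.07,0.1,0],[0,0,-0.12]],
    [[-0.14,0.2,0],[0,0,-0.24]],
    [[-0.2,0.29,0],[0,0,-0.36]],
    [[-0.27,0.38,0],[0,0,-0.48]],
    [[-0.34,0.48,0],[0,0,-0.6]],
    [[-0.4,0.58,0],[0,0,-0.72]],
    [[-0.47,0.67,0],[0,0,-0.84]],
    [[-0.54,0.77,0],[0,0,-0.965]]
  ]
}}

```text
time_s: 5.53
ee_pos: [552.5, -103.7, 312.5]
orientation: [0.0, -0.601, 0.799, 0.001]
force: [-0.0, -0.9, -0.3]
grip_width: 0.497
```

Emit:
{"name": "arm_command", "arguments": {
  "deltas": [
    [[-0.1,0.05,0],[0,0,-0.12]],
    [[-0.21,0.11,0],[0,0,-0.24]],
    [[-0.31,0.16,0],[0,0,-0.36]],
    [[-0.42,0.22,0],[0,0,-0.48]],
    [[-0.52,0.27,0],[0,0,-0.6]],
    [[-0.63,0.32,0],[0,0,-0.72]],
    [[-0.73,0.38,0],[0,0,-0.84]],
    [[-0.84,0.43,0],[0,0,-0.965]]
  ]
}}

```text
time_s: 6.2
ee_pos: [537.5, -29.6, 313.0]
orientation: [-0.001, 0.775, -0.631, -0.001]
force: [-0.3, 0.6, -0.1]
grip_width: 0.501
```

Emit:
{"name": "arm_command", "arguments": {
  "deltas": [
    [[-0.12,0,0],[0,0,-0.12]],
    [[-0.23,0,0],[0,0,-0.24]],
    [[-0.35,0,0],[0,0,-0.36]],
    [[-0.47,0,0],[0,0,-0.48]],
    [[-0.58,0,0],[0,0,-0.6]],
    [[-0.7,0,0],[0,0,-0.72]],
    [[-0.82,0,0],[0,0,-0.84]],
    [[-0.94,0,0],[0,0,-0.965]]
  ]
}}

```text
time_s: 6.87
ee_pos: [521.7, 44.0, 313.6]
orientation: [-0.001, 0.904, -0.427, -0.0]
force: [0.1, 0.2, -0.6]
grip_width: 0.502
```

Emit:
{"name": "arm_command", "arguments": {
  "deltas": [
    [[-0.1,-0.05,0],[0,0,0]],
    [[-0.21,-0.11,0],[0,0,0]],
    [[-0.31,-0.17,0],[0,0,0]],
    [[-0.41,-0.22,0],[0,0,0]],
    [[-0.52,-0.28,0],[0,0,0]],
    [[-0.62,-0.33,0],[0,0,0]],
    [[-0.73,-0.39,0],[0,0,0]],
    [[-0.83,-0.44,0],[0,0,0]]
  ]
}}

```text
time_s: 7.53
ee_pos: [506.5, 118.7, 313.7]
orientation: [-0.001, 0.904, -0.427, -0.0]
force: [0.4, 0.6, -0.0]
grip_width: 0.498
```

Run:
```python
from h import *
c=snap('wrist','w3'); p,R0=tool(); print(r.read_state()['time_s'],p,R0.as_matrix().round(3).tolist(),r.read_state()['qpos'].round(2))
for n,P in dict(knob=[497,205,178],hub=[539,157.5,148],head=[576,160,120],hub2=[427.5,201,148]).items(): print(n,proj(c,[P]))
```

```text
7.5833 [506.36756364 119.62192269 313.67470685] [[0.636, -0.771, 0.0], [-0.771, -0.636, 0.003], [-0.002, -0.002, -1.0]] [ 0.54  0.15 -0.1  -0.   -1.31  0.15]
knob [[273.46457812 249.09674987]]
hub [[272.76728135 183.06849468]]
head [[249.41674691 158.74011089]]
hub2 [[326.37190668 268.55384593]]
```

View pics/w3.png

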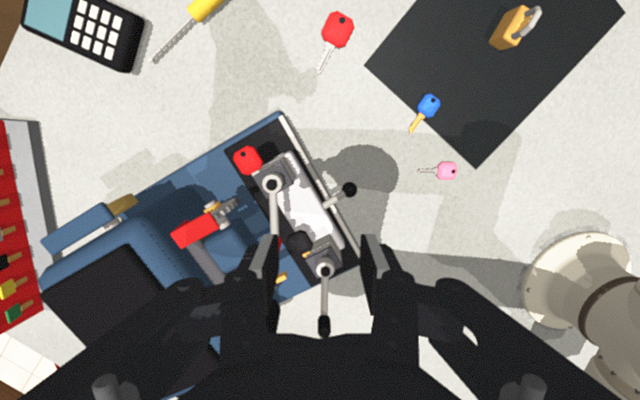

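The hub is at (272,184), the red head at (247,159) and the second hub at (325,269). All three agree with the top-view predictions to within 1-2 px. The knob is just hidden behind the left finger at (275,243).

Run:
```python
from h import *
c=load('w3'); im=c['img'][:,:,::-1].copy(); g=cv2.cvtColor(im,cv2.COLOR_BGR2GRAY)
for (u,v) in [(272,184),(325,269)]:
    s=cv2.resize(g[v-14:v+15,u-14:u+15],None,fx=8,fy=8,interpolation=cv2.INTER_CUBIC)
    q=cv2.HoughCircles(s,cv2.HOUGH_GRADIENT,1,30,param1=80,param2=15,minRadius=45,maxRadius=100); print(None if q is None else [( (x+.5)/8-.5+u-14,(y+.5)/8-.5+v-14,rr/8) for x,y,rr in q[0][:3]])
hsv=cv2.cvtColor(im,cv2.COLOR_BGR2HSV); red=(((hsv[...,0]<8)|(hsv[...,0]>172))&(hsv[...,1]>140)&(hsv[...,2]>80)).astype(np.uint8)
n,l,s,ce=cv2.connectedComponentsWithStats(red)
for i in range(1,n):
    if s[i,4]>10 and 160<ce[i,0]<400: print(s[i],ce[i].round(1),pts(c,ce[i:i+1]).round(1),pts(c,ce[i:i+1],120).round(1))
    if s[i,4]>10 and abs(ce[i]-[247,159]).max()<6:
        v,u=np.nonzero(l==i); P=pts(c,np.c_[u,v],120); rc=cv2.minAreaRect(P[:,:2].astype(np.float32)); print('rect',rc)
d=c['depth']; print('hub depth pts',pts(c,[[272,178],[273,190],[266,184],[279,184],[325,263]]).round(1).tolist())
cv2.imwrite('pics/w3c.png',cv2.resize(im[130:290,210:370],None,fx=4,fy=4,interpolation=cv2.INTER_CUBIC))
```

```text
[(np.float32(271.5), np.float32(183.375), np.float32(9.7)), (np.float32(267.75), np.float32(184.125), np.float32(5.85)), (np.float32(275.375), np.float32(183.375), np.float32(6.625))]
[(np.float32(324.5), np.float32(270.5), np.float32(8.5625)), (np.float32(328.75), np.float32(270.875), np.float32(7.85)), (np.float32(318.125), np.float32(271.25), np.float32(11.0))]
[322  11  32  37 772] [337.2  29.3] [[595.8 -29.   11.2]] [[585.1  -6.7 120. ]]
[233 145  30  31 628] [247.3 159.8] [[577.1 162.1 121.6]] [[577.2 162.6 120. ]]
rect ((576.9386596679688, 162.72372436523438), (30.73736000061035, 31.265329360961914), 69.49398803710938)
[170 212  49  37 965] [193.8 229.8] [[575.2 253.7 156.4]] [[578.  276.8 120. ]]
[278 237   4  13  35] [279.  242.2] [[494.8 201.1 165. ]] [[486.  222.4 120. ]]
hub depth pts [[543.0, 153.1, 149.3], [534.2, 163.5, 148.4], [544.2, 161.1, 153.9], [533.3, 153.3, 150.6], [433.8, 196.0, 148.7]]
```

View pics/w3c.png

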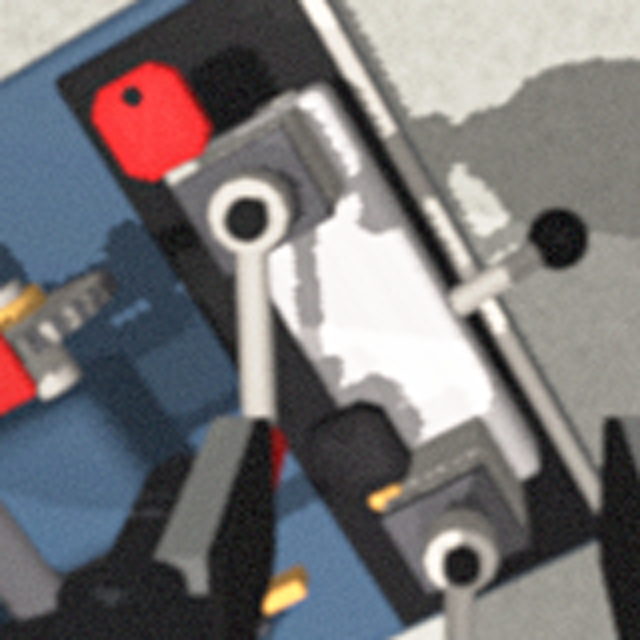

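Run:
```python
from h import *
c=load('w3'); f=lambda x,y:[210+x/4-.4,130+y/4-.4]
for z in (150,152):
    a,b,h,h2=pts(c,[f(252.5,265),f(256.5,400),f(249,214),f(459,563)],z); d=b-a; e=h2-h; print(z,h,h2,np.degrees(np.arctan2(e[1],e[0])),np.linalg.norm(e),'arm az',np.degrees(np.arctan2(d[1],d[0])),np.degrees(np.arctan2(*(b-h)[1::-1])))
ct=load('top'); print(proj(ct,[[498.5,208,178],[497,205,178]]))
print(pts(c,[f(276,455)]), r.read_state()['qpos'])
```

```text
150 [539.82458928 157.53946233 150.        ] [428.6050135  203.46010273 150.        ] 157.56511571654093 120.32663566510368 arm az 128.38661070981044 128.96633414310165
152 [539.90390293 156.9218643  152.        ] [429.40826517 202.5436032  152.        ] 157.56511571654093 119.54341898586252 arm az 128.38661070981038 128.96633414310173
[[203.28705904 226.75129433]
 [204.55030561 227.39157765]]
[[494.68074916 201.53531584 167.0359217 ]] [ 0.54293493  0.15453525 -0.10211392 -0.00209892 -1.31245619  0.14752204]
```

Run:
```python
from h import *
c=load('top'); vv,uu=np.mgrid[195:275,160:250]; P=pts(c,np.c_[uu.ravel(),vv.ravel()])
K=np.array([498.5,207]); a=np.radians(218.9); t=np.array([np.cos(a),np.sin(a)]); n=np.array([-t[1],t[0]])
q=P[:,:2]-K; A,B=q@t,q@n
for lo in range(-50,50,10):
    k=(A>=lo)&(A<lo+10)&(abs(B)<14); print(lo,k.sum(),np.percentile(P[k,2],[50,95]).round() if k.sum() else '')
print(delta([498.5,207,215],None), delta([498.5,207,151]))
```

```text
-50 81 [114. 138.]
-40 37 [ 34. 116.]
-30 18 [34. 36.]
-20 17 [34. 37.]
-10 38 [158. 180.]
0 54 [164. 180.]
10 44 [ 88. 121.]
20 49 [ 90. 122.]
30 52 [ 89. 121.]
40 43 [88. 90.]
(array([-0.903, -0.617,  1.236]), array([0., 0., 0.])) (array([-0.901, -0.615,  2.036]), array([0., 0., 0.]))
```

Emit:
{"name": "arm_command", "arguments": {
  "deltas": [
    [[-0.11,-0.08,0.08],[0,0,0]],
    [[-0.23,-0.15,0.17],[0,0,0]],
    [[-0.34,-0.23,0.25],[0,0,0]],
    [[-0.45,-0.31,0.34],[0,0,0]],
    [[-0.56,-0.39,0.42],[0,0,0]],
    [[-0.68,-0.46,0.5],[0,0,0]],
    [[-0.8,-0.54,0.58],[0,0,0]],
    [[-0.9,-0.62,0.64],[0,0,0]]
  ]
}}

```text
time_s: 8.25
ee_pos: [498.4, 208.0, 261.7]
orientation: [-0.001, 0.905, -0.426, -0.001]
force: [0.1, 0.6, 0.2]
grip_width: 0.496
```

Emit:
{"name": "arm_command", "arguments": {
  "deltas": [
    [[0,0,0.1],[0,0,0]],
    [[0,0,0.2],[0,0,0]],
    [[0,0,0.3],[0,0,0]],
    [[0,0,0.4],[0,0,0]],
    [[0,0,0.5],[0,0,0]],
    [[0,0,0.6],[0,0,0]],
    [[0,0,0.6],[0,0,0]],
    [[0,0,0.6],[0,0,0]]
  ]
}}

```text
time_s: 8.92
ee_pos: [498.3, 207.7, 213.2]
orientation: [-0.0, 0.905, -0.426, -0.001]
force: [-1.1, -0.6, 0.0]
grip_width: 0.499
```

Run:
```python
from h import *
c=snap('wrist','w4'); im=c['img'][:,:,::-1].copy(); p,R0=tool(); print(p)
print(proj(c,[[498.5,207,178],[498.5,207,165]]), delta([498.5,207,151]))
cv2.imwrite('pics/w4c.png',im[100:400,140:540])
```

```text
[498.637976  208.0001378 213.7776115]
[[319.13538059 219.47657488]
 [319.11429587 212.43661761]] (array([0.01 , 0.01 , 0.785]), array([0., 0., 0.]))
```

View pics/w4c.png

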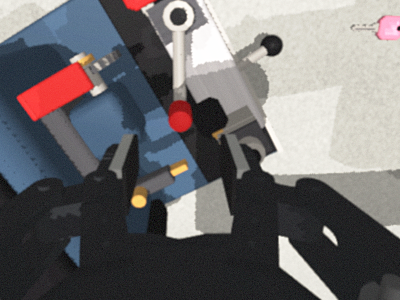

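The knob is at full (320,215) between the open fingers, about 2 mm nearer the hub than assumed. Descend and grip.

Emit:
{"name": "arm_command", "arguments": {
  "deltas": [
    [[0.02,0,0.1],[0,0,0]],
    [[0.02,0,0.2],[0,0,0]],
    [[0.02,0,0.3],[0,0,0]],
    [[0.02,0,0.42],[0,0,0]],
    [[0.02,0,0.54],[0,0,0]],
    [[0.02,0,0.66],[0,0,0]],
    [[0.02,0,0.77],[0,0,0]],
    [[0.02,0,0.77],[0,0,0]]
  ]
}}

```text
time_s: 9.63
ee_pos: [498.4, 206.1, 149.6]
orientation: [0.001, 0.905, -0.426, -0.002]
force: [0.0, -0.6, -0.2]
grip_width: 0.501
```

Emit:
{"name": "arm_command", "arguments": {
  "deltas": [
    [[0,0,0],[0,0,0]],
    [[0,0,0],[0,0,0]],
    [[0,0,0],[0,0,0]],
    [[0,0,0],[0,0,0]],
    [[0,0,0],[0,0,0]],
    [[0,0,0],[0,0,0]],
    [[0,0,0],[0,0,0]],
    [[0,0,0],[0,0,0]]
  ],
  "jaw": 0.1,
  "newtons": 20
}}

```text
time_s: 10.3
ee_pos: [498.5, 206.2, 149.7]
orientation: [0.001, 0.905, -0.426, -0.002]
force: [1.2, 0.5, -2.1]
grip_width: 0.178
```

Run:
```python
from h import *
p,R0=tool(); s=r.read_state(); print(s['time_s'],p,s['force'],s['grip_width']*85)
H=np.array([539.5,157.5]); x=R0.as_matrix()[:2,0]; print('psi',np.degrees(np.arctan2(x[1],x[0])))
e=p[:2]-H; print('r,az',np.hypot(*e),np.degrees(np.arctan2(e[1],e[0])))
```

```text
10.3 [498.5338761  206.22578441 149.68133212] [ 1.22378347  0.51886302 -2.06998246] 15.119146869410294
psi -50.48712717457117
r,az 63.65866298766658 130.05538986341685
```

Emit:
{"name": "arm_command", "arguments": {
  "deltas": [
    [[0.001,0.049,0],[0,0,-0.12]],
    [[0.006,0.097,0],[0,0,-0.24]],
    [[0.013,0.145,0],[0,0,-0.36]],
    [[0.023,0.193,0],[0,0,-0.48]],
    [[0.036,0.24,0],[0,0,-0.6]],
    [[0.052,0.286,0],[0,0,-0.72]],
    [[0.071,0.331,0],[0,0,-0.84]],
    [[0.081,0.353,0],[0,0,-0.9]]
  ]
}}

```text
time_s: 10.97
ee_pos: [481.7, 183.5, 149.7]
orientation: [-0.0, 0.977, -0.213, -0.001]
force: [4.5, 0.9, -6.5]
grip_width: 0.178
```

```bash
cat > lev.py <<'E'
from h import *
p,R0=tool(); s=r.read_state(); print(s['time_s'],p,s['force'],s['grip_width']*85)
x=R0.as_matrix()[:2,0]; y=R0.as_matrix()[:2,1]; H=np.array([539.5,157.5]); e=p[:2]-H
print('psi',np.degrees(np.arctan2(x[1],x[0])),'r,az',np.hypot(*e),np.degrees(np.arctan2(e[1],e[0])),'hub in tool',(-e)@x,(-e)@y,'force tool',s['force'][:2]@x,s['force'][:2]@y, s['qpos'].round(2))
E
python3 lev.py
```

```text
10.9667 [481.6911109  183.54772182 149.73799571] [ 4.54422908  0.85960008 -6.51314171] 15.1186436197323
psi -24.579308287117716 r,az 63.406241576742374 155.7444666396807 hub in tool 63.405120929119086 -0.35836752941208566 force tool 3.7749008869812353 -2.671895070072465 [ 0.68  0.28 -0.37 -0.   -0.92  0.47]
```

Emit:
{"name": "arm_command", "arguments": {
  "deltas": [
    [[0.001,0.049,0],[0,0,-0.12]],
    [[0.006,0.097,0],[0,0,-0.24]],
    [[0.013,0.145,0],[0,0,-0.36]],
    [[0.023,0.193,0],[0,0,-0.48]],
    [[0.036,0.24,0],[0,0,-0.6]],
    [[0.052,0.286,0],[0,0,-0.72]],
    [[0.071,0.331,0],[0,0,-0.84]],
    [[0.081,0.353,0],[0,0,-0.9]]
  ]
}}

```text
time_s: 11.63
ee_pos: [476.3, 155.5, 149.7]
orientation: [-0.001, 1.0, 0.011, -0.0]
force: [2.0, 1.4, -4.5]
grip_width: 0.179
```

Emit:
{"name": "arm_command", "arguments": {
  "deltas": [
    [[0.001,0.049,0],[0,0,-0.12]],
    [[0.006,0.097,0],[0,0,-0.24]],
    [[0.013,0.145,0],[0,0,-0.36]],
    [[0.023,0.193,0],[0,0,-0.48]],
    [[0.036,0.24,0],[0,0,-0.6]],
    [[0.052,0.286,0],[0,0,-0.72]],
    [[0.071,0.331,0],[0,0,-0.84]],
    [[0.081,0.353,0],[0,0,-0.9]]
  ]
}}

```text
time_s: 12.3
ee_pos: [483.0, 129.4, 149.6]
orientation: [-0.004, 0.972, 0.234, 0.001]
force: [-7.8, 16.4, -0.2]
grip_width: 0.179
```

```bash
python3 lev.py
```

```text
12.3 [483.04630392 129.38353166 149.60789147] [-7.76498596 16.44768075 -0.17040062] 15.18645883274856
psi 27.11479944322085 r,az 63.06786497974538 -153.52463982645168 hub in tool 63.063589795956595 0.7052455372874485 force tool 0.5848597029079448 -18.178654884886402 [ 0.58  0.25 -0.41 -0.01 -0.9   1.47]
```

The lever moved through 77.6° and now pushes back with about 18 N, so it is at its stop. Release and rise.

Emit:
{"name": "arm_command", "arguments": {
  "deltas": [
    [[0,0,0],[0,0,0]],
    [[0,0,0],[0,0,0]],
    [[0,0,0],[0,0,0]],
    [[0,0,-0.2],[0,0,0]],
    [[0,0,-0.4],[0,0,0]],
    [[0,0,-0.6],[0,0,0]],
    [[0,0,-0.8],[0,0,0]],
    [[0,0,-0.95],[0,0,0]]
  ],
  "jaw": 0.38
}}

```text
time_s: 12.97
ee_pos: [483.4, 128.6, 227.3]
orientation: [-0.004, 0.972, 0.234, 0.002]
force: [-0.2, 0.5, 0.0]
grip_width: 0.379
```

Emit:
{"name": "arm_command", "arguments": {
  "deltas": [
    [[0.08,0.01,0],[0,0,0.12]],
    [[0.16,0.02,0],[0,0,0.24]],
    [[0.24,0.03,0],[0,0,0.36]],
    [[0.32,0.05,0],[0,0,0.48]],
    [[0.4,0.06,0],[0,0,0.6]],
    [[0.48,0.07,0],[0,0,0.72]],
    [[0.56,0.08,0],[0,0,0.84]],
    [[0.62,0.09,0],[0,0,0.9]]
  ],
  "jaw": 0.55
}}

```text
time_s: 13.63
ee_pos: [531.3, 144.6, 227.7]
orientation: [-0.004, 1.0, 0.01, 0.001]
force: [-0.6, -1.1, 0.8]
grip_width: 0.554
```

Emit:
{"name": "arm_command", "arguments": {
  "deltas": [
    [[0.08,-0.02,0],[0,0,0.12]],
    [[0.16,-0.05,0],[0,0,0.24]],
    [[0.24,-0.07,0],[0,0,0.36]],
    [[0.32,-0.1,0],[0,0,0.48]],
    [[0.4,-0.13,0],[0,0,0.6]],
    [[0.48,-0.16,0],[0,0,0.72]],
    [[0.56,-0.18,0],[0,0,0.8]],
    [[0.59,-0.19,0],[0,0,0.82]]
  ]
}}

```text
time_s: 14.3
ee_pos: [578.8, 160.6, 227.8]
orientation: [-0.003, 0.981, -0.194, 0.0]
force: [0.7, -0.1, -1.9]
grip_width: 0.553
```

```bash
python3 lev.py
python3 - <<'E'
from h import *
c=snap('wrist','w5'); im=c['img'][:,:,::-1].copy()
hsv=cv2.cvtColor(im,cv2.COLOR_BGR2HSV); red=(((hsv[...,0]<8)|(hsv[...,0]>172))&(hsv[...,1]>140)&(hsv[...,2]>80)).astype(np.uint8)
n,l,s,ce=cv2.connectedComponentsWithStats(red)
for i in range(1,n):
    if s[i,4]>30: print(s[i],ce[i].round(1),pts(c,ce[i:i+1]).round(1),pts(c,ce[i:i+1],120).round(1))
print(proj(c,[[577,161.5,120],[480.8,129,178],[539.5,157.5,148]]))
E
```

```text
14.3 [578.7707778  160.62624838 227.80755345] [ 0.72667051 -0.103602   -1.87239259] 47.03933477394248
psi -22.41608540163612 r,az 39.395017676324045 4.551574887239379 hub in tool -35.11129586897152 17.864924600012777 force tool 0.7112688811174094 -0.18132713727579772 [ 0.54  0.34 -0.06 -0.01 -1.16  0.64]
[ 0  0  5 15 42] [1.3 4.8] [[881.8 414.1  24.2]] [[816.5 336.4 120. ]]
[ 446   70   40   40 1037] [465.1  90. ] [[597.2 -28.1  11.9]] [[611.6  20.2 120. ]]
[302 174  33  34 972] [318.  190.4] [[578.4 162.8 118.6]] [[578.8 162.7 120. ]]
[ 181  220   68   41 1762] [210.9 245. ] [[579.3 255.2 157.3]] [[567.8 276.6 120. ]]
[[320.04244082 191.73857019]
 [405.82460296 307.533447  ]
 [341.74947054 239.84218814]]
```

View pics/w5.png

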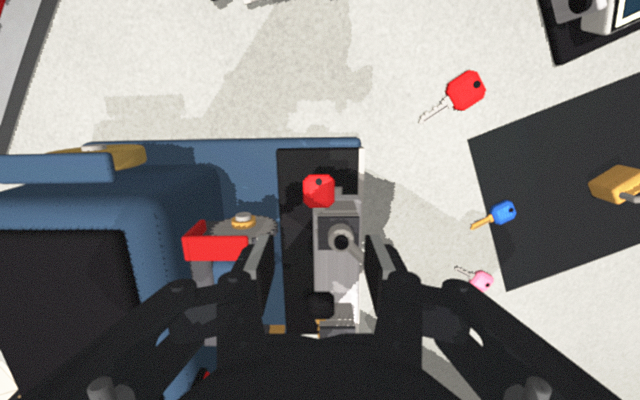

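The lever is open, its arm running down-right from the hub at (341,240). The red head at (318,190) sits centred between the fingers, and the jaw axis matches the machine. Descend to it.

Emit:
{"name": "arm_command", "arguments": {
  "deltas": [
    [[0,-0.012,0.1],[0,0,0]],
    [[0,-0.012,0.22],[0,0,0]],
    [[0,-0.012,0.34],[0,0,0]],
    [[0,-0.012,0.46],[0,0,0]],
    [[0,-0.012,0.58],[0,0,0]],
    [[0,-0.012,0.7],[0,0,0]],
    [[0,-0.012,0.8],[0,0,0]],
    [[0,-0.012,0.8],[0,0,0]]
  ],
  "jaw": 0.5
}}

```text
time_s: 15.02
ee_pos: [578.1, 161.5, 161.2]
orientation: [-0.002, 0.981, -0.194, -0.002]
force: [0.0, 0.3, -0.4]
grip_width: 0.499
```

Emit:
{"name": "arm_command", "arguments": {
  "deltas": [
    [[0,0,0.1],[0,0,0]],
    [[0,0,0.22],[0,0,0]],
    [[0,0,0.34],[0,0,0]],
    [[0,0,0.46],[0,0,0]],
    [[0,0,0.58],[0,0,0]],
    [[0,0,0.7],[0,0,0]],
    [[0,0,0.85],[0,0,0]],
    [[0,0,0.85],[0,0,0]]
  ]
}}

```text
time_s: 15.68
ee_pos: [576.3, 161.1, 90.2]
orientation: [-0.001, 0.981, -0.194, -0.004]
force: [-0.3, 1.0, -1.0]
grip_width: 0.5
```

```bash
python3 lev.py
python3 - <<'E'
from h import *
c=snap('wrist','w6'); im=c['img'][:,:,::-1].copy()
p,R0=tool(); print('grasp px',proj(c,[p+R0.apply([0,0,-18.7])]))
cv2.imwrite('pics/w6c.png',cv2.resize(im[90:340,170:470],None,fx=2,fy=2))
E
```

```text
15.6833 [576.25910483 161.14756963  90.16237344] [-0.33293528  0.9697171  -0.97345536] 42.497968429430806
psi -22.422764102203512 r,az 36.93963389564563 5.666852783918948 hub in tool -32.58764434536953 17.393106619988277 force tool -0.6776304040456336 -0.7694070328590448 [ 0.54  0.48 -0.23 -0.01 -0.87  0.64]
grasp px [[318.70024203 263.49947772]]
```

View pics/w6c.png

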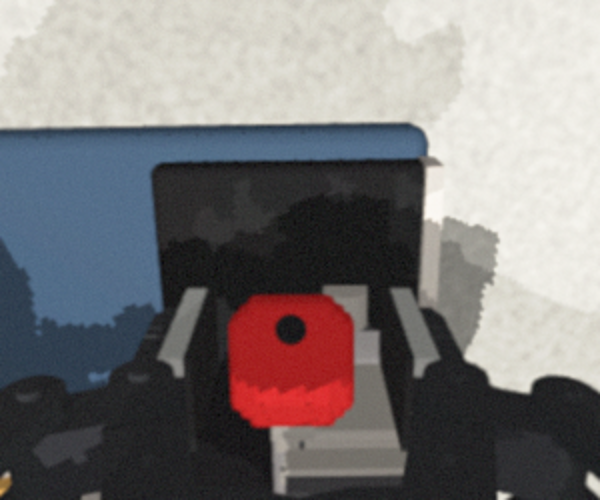

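The head is between the fingers at crop (291,360), about 2 mm left of centre, and the fingers are clear of the vise. I'll trim, then close.

Emit:
{"name": "arm_command", "arguments": {
  "deltas": [
    [[0.01,-0.02,-0.04],[0,0,0]],
    [[0.01,-0.02,-0.04],[0,0,0]],
    [[0.01,-0.02,-0.04],[0,0,0]],
    [[0.01,-0.02,-0.04],[0,0,0]],
    [[0.01,-0.02,-0.04],[0,0,0]],
    [[0.01,-0.02,-0.04],[0,0,0]],
    [[0.01,-0.02,-0.04],[0,0,0]],
    [[0.01,-0.02,-0.04],[0,0,0]]
  ]
}}

```text
time_s: 16.4
ee_pos: [578.4, 162.6, 94.7]
orientation: [-0.001, 0.981, -0.194, -0.003]
force: [1.0, -0.9, -0.2]
grip_width: 0.5
```

Emit:
{"name": "arm_command", "arguments": {
  "deltas": [
    [[0,0,0],[0,0,0]],
    [[0,0,0],[0,0,0]],
    [[0,0,0],[0,0,0]],
    [[0,0,0],[0,0,0]],
    [[0,0,0],[0,0,0]],
    [[0,0,0],[0,0,0]],
    [[0,0,0],[0,0,0]],
    [[0,0,0],[0,0,0]]
  ],
  "jaw": 0.2,
  "newtons": 40
}}

```text
time_s: 17.07
ee_pos: [578.4, 162.6, 94.8]
orientation: [-0.001, 0.981, -0.194, -0.003]
force: [-1.0, 0.4, 0.4]
grip_width: 0.319
```

```bash
python3 lev.py
python3 - <<'E'
from h import *
c=snap('wrist','w7'); im=c['img'][:,:,::-1].copy()
hsv=cv2.cvtColor(im,cv2.COLOR_BGR2HSV); red=(((hsv[...,0]<8)|(hsv[...,0]>172))&(hsv[...,1]>140)&(hsv[...,2]>80)).astype(np.uint8)
n,l,s,ce=cv2.connectedComponentsWithStats(red)
p,R0=tool()
for i in range(1,n):
    if s[i,4]>300 and abs(ce[i,0]-320)<60:
        v,u=np.nonzero(l==i); P=R0.inv().apply(pts(c,np.c_[u,v])-p); print(ce[i],'in tool',np.percentile(P,[2,50,98],axis=0).round(1).tolist(),'world z',np.median(pts(c,np.c_[u,v])[:,2]))
E
```

```text
17.0667 [578.40739635 162.58779746  94.80057154] [-1.02192122  0.35757489  0.41947523] 27.075641644845934
psi -22.395582799901288 r,az 39.23864388134903 7.450114666567739 hub in tool -34.033765743975096 19.527983832073215 force tool -1.0810595684701394 0.05875447968088489 [ 0.54  0.47 -0.22 -0.01 -0.88  0.64]
[318.81944035 267.54256259] in tool [[-14.7, -13.6, -25.8], [0.1, -0.4, -23.5], [13.5, 12.6, -17.0]] world z 118.35192669278253
```

Emit:
{"name": "arm_command", "arguments": {
  "deltas": [
    [[0.05,0,-0.008],[0,0,0]],
    [[0.1,0,-0.01],[0,0,0]],
    [[0.18,0,-0.01],[0,0,0]],
    [[0.27,0,-0.01],[0,0,0]],
    [[0.36,0,-0.01],[0,0,0]],
    [[0.46,0,-0.01],[0,0,0]],
    [[0.56,0,-0.01],[0,0,0]],
    [[0.66,0,-0.01],[0,0,0]]
  ]
}}

```text
time_s: 17.78
ee_pos: [628.3, 142.0, 95.4]
orientation: [-0.001, 0.981, -0.194, -0.003]
force: [-0.3, 0.5, -0.7]
grip_width: 0.316
```

Emit:
{"name": "arm_command", "arguments": {
  "deltas": [
    [[0.08,0,-0.1],[0,0,0]],
    [[0.16,0,-0.2],[0,0,0]],
    [[0.24,0,-0.3],[0,0,0]],
    [[0.3,0,-0.4],[0,0,0]],
    [[0.3,0,-0.52],[0,0,0]],
    [[0.3,0,-0.64],[0,0,0]],
    [[0.3,0,-0.76],[0,0,0]],
    [[0.3,0,-0.88],[0,0,0]]
  ]
}}

```text
time_s: 18.45
ee_pos: [650.6, 132.8, 167.0]
orientation: [-0.001, 0.981, -0.194, -0.002]
force: [-0.5, -0.3, 0.7]
grip_width: 0.319
```

```bash
python3 lev.py
python3 - <<'E'
from h import *
c=snap('wrist','w8'); im=c['img'][:,:,::-1].copy()
p,R0=tool()
for n in ('scene','top'):
    c2=snap(n,n+'8'); print(n, proj(c2,[p+R0.apply([-31,0,-20.5])]))
u,v=proj(c2,[p])[0]; 
w=cv2.resize(im[150:400,170:470],None,fx=2,fy=2); u,v=proj(load('scene8'),[p])[0].astype(int)
s=cv2.imread('pics/scene8.png')[v-60:v+65,u-50:u+100]; s=cv2.resize(s,(600,500)); cv2.imwrite('pics/c8.png',cv2.resize(np.hstack([w,s]),(800,333)))
E
```

```text
18.45 [650.62379446 132.77990503 166.99916083] [-0.49831621 -0.2511783   0.66950503] 27.098541837197573
psi -22.38797242257864 r,az 113.84015456526905 -12.54154182325223 hub in tool -112.16166606218638 19.46865512145537 force tool -0.3650831192703409 0.42204570070931147 [ 0.44  0.5   0.03 -0.01 -1.1   0.74]
scene [[425.570963   186.24892524]]
top [[230.23347746 173.66865781]]
```

View pics/c8.png

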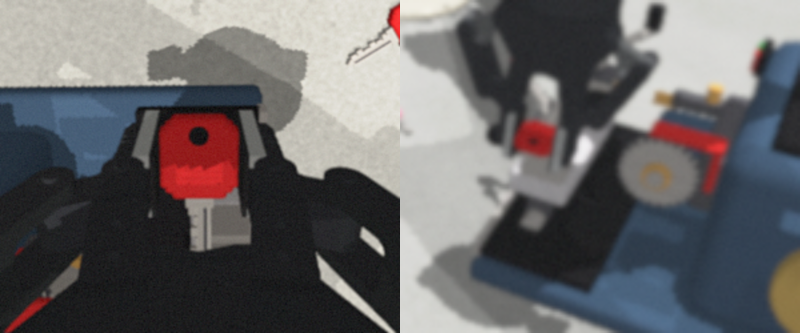

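The key is out and held: the head is at (200,150) in the left half, with the blade straight below it at (200,222), and the vise is left behind. Next: the key's pose in the hand and the final target.

```bash
cat > key.py <<'E'
from h import *
def key(tag):
    c=snap('wrist',tag); im=c['img'][:,:,::-1].copy(); p,R0=tool(); hsv=cv2.cvtColor(im,cv2.COLOR_BGR2HSV)
    red=(((hsv[...,0]<8)|(hsv[...,0]>172))&(hsv[...,1]>140)&(hsv[...,2]>80)).astype(np.uint8)
    n,l,s,ce=cv2.connectedComponentsWithStats(red); i=[i for i in range(1,n) if s[i,4]>500 and abs(ce[i]-[320,265]).max()<40][0]
    m=cv2.erode((l==i).astype(np.uint8),np.ones((5,5))); v,u=np.nonzero(m); P=R0.inv().apply(pts(c,np.c_[u,v])-p)
    k=P[:,2]<-20; k&=abs(P[:,2]-np.median(P[k,2]))<4
    A=np.c_[P[k,:2],np.ones(k.sum())]; x=np.linalg.lstsq(A,P[k,2],rcond=None)[0]; print('head top z=ax+by+c',x.round(3),'deg',np.degrees(np.arctan(x[:2])).round(1),(A@x-P[k,2]).std(),k.sum())
    v,u=np.nonzero(l==i); Q=R0.inv().apply(pts(c,np.c_[u,v],(p+R0.apply([0,0,x[2]]))[2])-p) if abs(R0.as_matrix()[2,2])>.99 else R0.inv().apply(pts(c,np.c_[u,v])-p)
    print('head xy',np.percentile(Q,[1,50,99],axis=0).round(1).tolist())
    d=R0.inv().apply(pts(c,np.array([[uu,vv] for vv in range(300,335,4) for uu in range(295,350,2)]))-p)
    return c,d
E
python3 - <<'E'
from key import *
c,d=key('w9')
g=c['img'].mean(2).astype(int); dep=c['depth']; p,R0=tool()
for v in range(298,336,5):
    P=R0.inv().apply(pts(c,[[u,v] for u in range(300,356,3)])-p)
    print(v,list(zip(g[v,300:356:3],P[:,2].round(0).astype(int))))
yg=np.array([np.cos(np.radians(93.1)),np.sin(np.radians(93.1)),0]); t=np.radians(23); a=np.radians(183.1)
n=np.array([np.sin(t)*np.cos(a),np.sin(t)*np.sin(a),np.cos(t)]); F=np.array([639.3,-210.4,73.5])+70*n
z=-n;x=-yg; Rt=R.from_matrix(np.c_[x,np.cross(z,x),z]); T=F-Rt.apply([-31,-.4,-20.5]); print('F',F,'T',T,'from now world',T-p, (Rt*R0.inv()).as_rotvec(),delta(T,Rt))
E
```

```text
head top z=ax+by+c [ 1.440e-01 -8.000e-03 -2.465e+01] deg [ 8.2 -0.5] 0.6196042846760872 2714
head xy [[-15.6, -13.9, -24.7], [0.6, -0.7, -24.7], [16.7, 12.5, -24.6]]
298 [(np.int64(58), np.int64(132)), (np.int64(76), np.int64(-25)), (np.int64(70), np.int64(-26)), (np.int64(91), np.int64(-27)), (np.int64(102), np.int64(-26)), (np.int64(99), np.int64(-26)), (np.int64(101), np.int64(-26)), (np.int64(102), np.int64(-26)), (np.int64(102), np.int64(-26)), (np.int64(102), np.int64(-27)), (np.int64(99), np.int64(-26)), (np.int64(92), np.int64(-26)), (np.int64(96), np.int64(-26)), (np.int64(113), np.int64(85)), (np.int64(123), np.int64(85)), (np.int64(119), np.int64(85)), (np.int64(113), np.int64(86)), (np.int64(25), np.int64(-40)), (np.int64(33), np.int64(-39))]
303 [(np.int64(20), np.int64(131)), (np.int64(27), np.int64(131)), (np.int64(25), np.int64(131)), (np.int64(116), np.int64(-24)), (np.int64(145), np.int64(-26)), (np.int64(142), np.int64(-25)), (np.int64(147), np.int64(-25)), (np.int64(146), np.int64(-24)), (np.int64(148), np.int64(-25)), (np.int64(143), np.int64(-24)), (np.int64(13
[... 3373 characters left out ...]
), np.int64(131)), (np.int64(120), np.int64(78)), (np.int64(148), np.int64(-27)), (np.int64(142), np.int64(-27)), (np.int64(80), np.int64(-27)), (np.int64(150), np.int64(-27)), (np.int64(97), np.int64(44)), (np.int64(101), np.int64(44)), (np.int64(98), np.int64(43)), (np.int64(95), np.int64(43)), (np.int64(87), np.int64(44)), (np.int64(69), np.int64(43)), (np.int64(65), np.int64(-75)), (np.int64(64), np.int64(-75)), (np.int64(64), np.int64(-75))]
F [ 611.9888448  -211.87911929  137.93533974] T [ 621.29589174 -242.42049735  118.90869779] from now world [ -29.31754837 -375.26054233  -47.07612526] [ 0.23891884 -0.34670558 -1.11116719] (array([1.452, 4.478, 0.571]), array([0.718, 0.464, 2.217]))
```

```bash
cat > key2.py <<'E'
from h import *
def fit(tag,p,R0,c=None):
    c=c or load(tag); vv,uu=np.mgrid[200:375,285:360]; im=c['img'].astype(int)[vv,uu].reshape(-1,3)
    P=R0.inv().apply(pts(c,np.c_[uu.ravel(),vv.ravel()])-p)
    red=(im[:,0]>90)&(im[:,1]<.5*im[:,0]); out=[]
    for n,k in dict(headtop=red&(abs(P[:,2]+25)<5)&(abs(P[:,0])<13)&(abs(P[:,1])<10)&(im[:,0]<400), blade=~red&(im.mean(1)>65)&(abs(P[:,2]+25)<6)&(P[:,0]<-18)&(abs(P[:,1])<7)).items():
        if k.sum()<20: print(tag,n,k.sum()); continue
        for _ in range(3):
            x=np.polyfit(P[k,0],P[k,2],1); e=P[:,2]-np.polyval(x,P[:,0]); k&=abs(e)<1.8
        print(tag,n,k.sum(),'z=',x.round(3),'deg',np.degrees(np.arctan(x[0])).round(1),'x range',np.percentile(P[k,0],[1,99]).round(1),'y',np.percentile(P[k,1],[3,97]).round(1))
        if n=='blade': print('  y slope',np.polyfit(P[k,0],P[k,1],1).round(3))
        out.append(x)
    return out
E
python3 - <<'E'
from key2 import *
p,R0=tool(); fit('w9',p,R0); fit('w8',p,R0)
Rz=R0
fit('w7',np.array([578.41,162.59,94.8]),R0)
E
```

```text
w9 headtop 2170 z= [  0.137 -24.705] deg 7.8 x range [-12.7  12.8] y [-9.5  9.4]
w9 blade 526 z= [  0.124 -22.171] deg 7.1 x range [-37.  -18.2] y [-4.5  3.2]
  y slope [-0.039 -1.258]
w8 headtop 2173 z= [  0.141 -24.62 ] deg 8.0 x range [-12.7  12.8] y [-9.5  9.3]
w8 blade 536 z= [  0.126 -22.068] deg 7.2 x range [-37.3 -18.1] y [-4.2  3.5]
  y slope [-0.044 -1.06 ]
w7 headtop 2187 z= [  0.141 -23.643] deg 8.0 x range [-12.7  12.8] y [-9.5  9.3]
w7 blade 232 z= [  0.076 -22.293] deg 4.3 x range [-37.4 -18.1] y [-4.2  3.5]
  y slope [0.155 2.515]
```

Run:
```python
from h import *
for tag in ('w3','w5','w6','w7','w9'):
    c=load(tag); im=c['img'].astype(int); red=((im[...,0]>90)&(im[...,1]<.5*im[...,0])&(im[...,2]<.5*im[...,0])).astype(np.uint8)
    n,l,s,ce=cv2.connectedComponentsWithStats(red)
    t={'w3':[247,159],'w5':[318,190],'w6':[315,270],'w7':[318,267],'w9':[318,267]}[tag]
    i=[i for i in range(1,n) if s[i,4]>300 and abs(ce[i]-t).max()<12][0]
    v,u=np.nonzero(cv2.erode((l==i).astype(np.uint8),np.ones((3,3)))); P=pts(c,np.c_[u,v]); k=abs(P[:,2]-np.median(P[:,2]))<5
    d=np.radians(158); ax=np.array([np.cos(d),np.sin(d)]); q=(P[:,:2]-P[k,:2].mean(0)); X=np.c_[q@ax,q@[-ax[1],ax[0]],np.ones(len(q))]
    for _ in range(4):
        x=np.linalg.lstsq(X[k],P[k,2],rcond=None)[0]; e=P[:,2]-X@x; k=abs(e)<1.8
    print(tag,k.sum(),'slope along blade dir (deg up)',np.degrees(np.arctan(x[:2])).round(1),x[2].round(1),e[k].std().round(2))
```

```text
w3 472 slope along blade dir (deg up) [ 0.1 -0.1] 121.1 0.72
w5 803 slope along blade dir (deg up) [8.3 1.2] 118.6 0.66
w6 3219 slope along blade dir (deg up) [8.4 0.9] 118.5 0.64
w7 2968 slope along blade dir (deg up) [8.6 0.5] 118.4 0.63
w9 2927 slope along blade dir (deg up) [8.4 0.3] 190.6 0.62
```

The head was level while clamped (w3) and drooped 8° once the jaw opened (w5), so the key really sits pitched about 8° in the grip. Head and blade fits agree on this. I'll plan the final pose with that included.

```bash
cat > goal.py <<'E'
from h import *
from scipy.spatial.transform import Slerp
def goal(B=(-30.5,-.6,-24.8),al=7.8,G=(639.4,-210.4,73.5),tilt=23,az=93.1,off=70):
    a=np.radians(az); yg=np.array([np.cos(a),np.sin(a),0]); t=np.radians(tilt)
    n=np.array([-np.sin(t)*np.sin(a),np.sin(t)*np.cos(a),np.cos(t)]); F=np.array(G)+off*n
    s,c=np.sin(np.radians(al)),np.cos(np.radians(al)); kx=np.array([-c,0,-s]); kn=np.array([s,0,-c])
    Rt=R.from_matrix(np.c_[yg,np.cross(n,yg),n]@np.c_[kx,np.cross(kn,kx),kn].T); return F-Rt.apply(B),Rt,n,F
E
python3 - <<'E'
from goal import *
p,R0=tool(); T,Rt,n,F=goal(); print('T',T,'n',n,'F',F,Rt.as_matrix().round(3).tolist())
hov=T+[0,0,70]; S=Slerp([0,1],R.concatenate([R0,Rt])); N=5
for i in range(N):
    a,b=i/N,(i+1)/N; d=S(a).inv().apply((hov-p)/N)/80; w=(S(a).inv()*S(b)).as_rotvec()/.5; print(i,d.round(3),w.round(3))
E
```

```text
T [ 621.32494119 -245.01168136  118.89386253] n [-0.39015936 -0.02113028  0.92050485] F [ 612.0888448  -211.87911929  137.93533974] [[0.001, -0.919, 0.394], [-0.992, -0.05, -0.115], [0.125, -0.391, -0.912]]
0 [ 0.292  0.901 -0.061] [0.114 0.141 0.454]
1 [ 0.492  0.808 -0.082] [0.114 0.141 0.454]
2 [ 0.666  0.671 -0.083] [0.114 0.141 0.454]
3 [ 0.805  0.499 -0.064] [0.114 0.141 0.454]
4 [ 0.899  0.302 -0.027] [0.114 0.141 0.454]
```

Emit:
{"name": "arm_command", "arguments": {
  "deltas": [
    [[0.04,0.11,-0.01],[0.014,0.018,0.057]],
    [[0.07,0.23,-0.02],[0.028,0.035,0.114]],
    [[0.11,0.34,-0.02],[0.043,0.053,0.17]],
    [[0.15,0.45,-0.03],[0.057,0.07,0.227]],
    [[0.18,0.56,-0.04],[0.071,0.088,0.284]],
    [[0.22,0.68,-0.05],[0.085,0.106,0.34]],
    [[0.26,0.79,-0.05],[0.1,0.123,0.397]],
    [[0.29,0.9,-0.06],[0.114,0.141,0.454]]
  ]
}}

```text
time_s: 19.32
ee_pos: [644.5, 56.2, 170.5]
orientation: [-0.023, 0.951, -0.306, 0.038]
force: [0.1, 0.3, -0.5]
grip_width: 0.317
```

Emit:
{"name": "arm_command", "arguments": {
  "deltas": [
    [[0.06,0.1,-0.01],[0.014,0.018,0.057]],
    [[0.12,0.2,-0.02],[0.028,0.035,0.114]],
    [[0.18,0.3,-0.03],[0.043,0.053,0.17]],
    [[0.25,0.4,-0.04],[0.057,0.07,0.227]],
    [[0.31,0.51,-0.05],[0.071,0.088,0.284]],
    [[0.37,0.61,-0.06],[0.085,0.106,0.34]],
    [[0.43,0.71,-0.07],[0.1,0.123,0.397]],
    [[0.49,0.81,-0.08],[0.114,0.141,0.454]]
  ]
}}

```text
time_s: 19.98
ee_pos: [638.1, -20.4, 174.9]
orientation: [-0.043, 0.907, -0.412, 0.078]
force: [0.3, -0.6, -0.4]
grip_width: 0.317
```

Emit:
{"name": "arm_command", "arguments": {
  "deltas": [
    [[0.08,0.08,-0.01],[0.014,0.018,0.057]],
    [[0.17,0.17,-0.02],[0.028,0.035,0.114]],
    [[0.25,0.25,-0.03],[0.043,0.053,0.17]],
    [[0.33,0.34,-0.04],[0.057,0.07,0.227]],
    [[0.42,0.42,-0.05],[0.071,0.088,0.284]],
    [[0.5,0.5,-0.06],[0.085,0.106,0.34]],
    [[0.58,0.59,-0.07],[0.1,0.123,0.397]],
    [[0.67,0.67,-0.08],[0.114,0.141,0.454]]
  ]
}}

```text
time_s: 20.65
ee_pos: [631.7, -97.0, 179.2]
orientation: [-0.063, 0.849, -0.512, 0.116]
force: [-0.6, 0.6, -0.4]
grip_width: 0.317
```

Emit:
{"name": "arm_command", "arguments": {
  "deltas": [
    [[0.1,0.06,-0.01],[0.014,0.018,0.057]],
    [[0.2,0.12,-0.02],[0.028,0.035,0.114]],
    [[0.3,0.19,-0.02],[0.043,0.053,0.17]],
    [[0.4,0.25,-0.03],[0.057,0.07,0.227]],
    [[0.5,0.31,-0.04],[0.071,0.088,0.284]],
    [[0.6,0.37,-0.05],[0.085,0.106,0.34]],
    [[0.7,0.44,-0.06],[0.1,0.123,0.397]],
    [[0.8,0.5,-0.06],[0.114,0.141,0.454]]
  ]
}}

```text
time_s: 21.32
ee_pos: [624.9, -173.2, 183.5]
orientation: [-0.082, 0.778, -0.604, 0.153]
force: [-0.1, 0.1, -0.2]
grip_width: 0.318
```

Emit:
{"name": "arm_command", "arguments": {
  "deltas": [
    [[0.11,0.04,0],[0.014,0.018,0.057]],
    [[0.22,0.07,-0.01],[0.028,0.035,0.114]],
    [[0.34,0.11,-0.01],[0.043,0.053,0.17]],
    [[0.45,0.15,-0.01],[0.057,0.07,0.227]],
    [[0.56,0.19,-0.02],[0.071,0.088,0.284]],
    [[0.68,0.23,-0.02],[0.085,0.106,0.34]],
    [[0.79,0.27,-0.03],[0.1,0.123,0.397]],
    [[0.9,0.3,-0.03],[0.114,0.141,0.454]]
  ]
}}

```text
time_s: 21.98
ee_pos: [618.0, -249.7, 188.3]
orientation: [-0.1, 0.694, -0.687, 0.187]
force: [0.3, 0.0, -1.2]
grip_width: 0.32
```

Run:
```python
from goal import *
from key2 import fit
s=r.read_state(); print(s['time_s'],s['ee_pos'],s['grip_width']*85,s['qpos'].round(2),s['force'])
p,R0=tool(); c=snap('wrist','w10'); fit('w10',p,R0,c)
T,Rt,n,F=goal(); print(delta(T,Rt))
im=c['img'][:,:,::-1]; cv2.imwrite('pics/w10c.png',im[60:400,120:560])
print('glass px',proj(c,[[639.4,-210.4,73.5]]))
```

```text
21.9833 [ 617.96031336 -249.68272112  188.33729041] 27.16230020152533 [-0.11  0.31 -0.35  0.16 -0.49 -0.  ] [ 0.2834777   0.03760264 -1.17193807]
w10 headtop 2168 z= [  0.135 -24.   ] deg 7.7 x range [-12.7  12.8] y [-9.3  9.5]
w10 blade 510 z= [  0.114 -21.669] deg 6.5 x range [-36.8 -18.1] y [-3.1  4.2]
  y slope [-0.036 -0.108]
(array([-0.176,  0.298,  0.797]), array([-0.008, -0.01 , -0.035]))
glass px [[344.7054941  244.98008196]]
```

View pics/w10c.png

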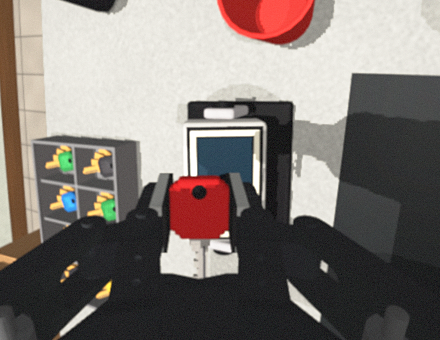

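The key is held over the camera, with head, blade and glass (crop (228,165)) all lined up. Now down to the focus point.

Emit:
{"name": "arm_command", "arguments": {
  "deltas": [
    [[-0.02,0.04,0.1],[0,0,-0.01]],
    [[-0.05,0.08,0.21],[0,0,-0.015]],
    [[-0.07,0.12,0.32],[0,0,-0.02]],
    [[-0.1,0.16,0.43],[0,-0.01,-0.03]],
    [[-0.12,0.2,0.54],[-0.01,-0.01,-0.035]],
    [[-0.15,0.25,0.66],[-0.01,-0.01,-0.035]],
    [[-0.18,0.3,0.79],[-0.01,-0.01,-0.035]],
    [[-0.18,0.3,0.79],[-0.01,-0.01,-0.035]]
  ]
}}

```text
time_s: 22.7
ee_pos: [619.3, -244.1, 115.7]
orientation: [-0.097, 0.701, -0.683, 0.182]
force: [-0.5, 0.3, -1.2]
grip_width: 0.317
```

```bash
cat > chk.py <<'E'
from goal import *
from key2 import fit
import sys
tag=sys.argv[1]; s=r.read_state(); print(s['time_s'],s['ee_pos'],s['grip_width']*85,s['force'])
p,R0=tool(); c=snap('wrist',tag); fit(tag,p,R0,c)
B=(-30.5,0,-24.4); T,Rt,n,F=goal(B=B); print(delta(T,Rt),'blade off',p+R0.apply(B)-F)
S=snap('scene','s'+tag); P=snap('top','t'+tag)
# independent glass/blade check: white frame + red head in the top view
u,v=proj(P,[F])[0].astype(int); a=cv2.resize(cv2.imread(f'pics/t{tag}.png')[v-40:v+40,u-40:u+40],(400,400),interpolation=cv2.INTER_CUBIC)
u,v=proj(S,[F])[0].astype(int); b=cv2.resize(cv2.imread(f'pics/s{tag}.png')[v-50:v+50,u-50:u+50],(400,400),interpolation=cv2.INTER_CUBIC)
cv2.imwrite(f'pics/chk{tag}.png',np.hstack([a,b]))
L=c['img'].astype(int); vv,uu=np.mgrid[90:230,260:400]; Q=pts(c,np.c_[uu.ravel(),vv.ravel()]); im=L[vv,uu].reshape(-1,3)
k=(im[:,2]>im[:,0]+15)&(abs((Q-[639.4,-210.4,73.5])@n)<8)
if k.sum()>50:
    X=np.c_[Q[k,:2]-[639.4,-210.4],np.ones(k.sum())]; x=np.linalg.lstsq(X,Q[k,2],rcond=None)[0]; print('glass now',k.sum(),x.round(3),'tilt',np.degrees(np.arctan(np.hypot(*x[:2]))),'az',np.degrees(np.arctan2(-x[1],-x[0])))
E
python3 chk.py a
```

```text
22.7 [ 619.27747686 -244.09685567  115.74290087] 26.935524441813286 [-0.47069364  0.25815397 -1.16066607]
a headtop 2187 z= [  0.133 -23.97 ] deg 7.6 x range [-12.8  12.8] y [-9.3  9.5]
a blade 501 z= [  0.124 -21.418] deg 7.1 x range [-36.7 -18.2] y [-3.   4.2]
  y slope [-0.049 -0.432]
(array([ 0.012, -0.03 , -0.017]), array([0.009, 0.002, 0.002])) blade off [-2.32081289  0.82113283 -3.65562205]
glass now 1747 [4.2000e-01 1.7000e-02 7.4548e+01] tilt 22.785152962093274 az -177.6992141391698
```

No pictures are left to view, so the last checks are numeric. First a small trim of about 3 mm.

Emit:
{"name": "arm_command", "arguments": {
  "deltas": [
    [[0.01,-0.02,-0.01],[0,0,0]],
    [[0.013,-0.037,-0.022],[0.005,0,0]],
    [[0.013,-0.037,-0.022],[0.005,0,0]],
    [[0.013,-0.037,-0.022],[0.005,0,0]],
    [[0.013,-0.037,-0.022],[0.005,0,0]],
    [[0.013,-0.037,-0.022],[0.005,0,0]],
    [[0.013,-0.037,-0.022],[0.005,0,0]],
    [[0.013,-0.037,-0.022],[0.005,0,0]]
  ]
}}

```text
time_s: 23.52
ee_pos: [623.4, -245.2, 122.4]
orientation: [-0.099, 0.701, -0.682, 0.186]
force: [0.0, 0.2, 0.1]
grip_width: 0.318
```

```bash
python3 chk.py b
python3 - <<'E'
from goal import *
T,Rt,n,F=goal(); yg=np.array([np.cos(np.radians(93.1)),np.sin(np.radians(93.1)),0]); Hd=F-31*yg; print('expected head',Hd.round(1))
for t in ('sb','tb'):
    c=load(t); im=c['img'].astype(int); m=((im[...,0]>80)&(im[...,1]<.45*im[...,0])&(im[...,2]<.45*im[...,0])).astype(np.uint8); e=proj(c,[Hd])[0]
    k,l,s,ce=cv2.connectedComponentsWithStats(m)
    print(t,'exp',e.round(1),[(s[i].tolist(),ce[i].round(1).tolist(), pts(c,ce[i:i+1])[0].round(1).tolist()) for i in range(1,k) if s[i,4]>5 and abs(ce[i]-e).max()<40])
# levers & bystanders vs. start
for a,b in (('top','tb'),('scene','sb')):
    A,B=load(a)['img'].astype(int),load(b)['img'].astype(int); d=(abs(A-B).max(2)>60).astype(np.uint8); d=cv2.morphologyEx(d,cv2.MORPH_OPEN,np.ones((3,3)))
    k,l,s,ce=cv2.connectedComponentsWithStats(d); print(a,[s[i].tolist() for i in range(1,k) if s[i,4]>15])
E
```

```text
23.5167 [ 623.40575949 -245.23166786  122.39468361] 27.044470999458674 [0.04357466 0.21851637 0.0581955 ]
b headtop 2169 z= [  0.134 -23.949] deg 7.6 x range [-12.7  12.8] y [-9.4  9.5]
b blade 506 z= [  0.12  -21.493] deg 6.8 x range [-36.8 -18.2] y [-3.   4.2]
  y slope [-0.039 -0.127]
(array([-0.008,  0.033,  0.024]), array([-0.004,  0.   ,  0.001])) blade off [ 1.62465068 -0.29929061  2.87542805]
glass now 1633 [4.2000e-01 1.9000e-02 7.4635e+01] tilt 22.802161044206926 az -177.40012124546809
expected head [ 613.8 -242.8  137.9]
sb exp [241.  187.9] [([244, 185, 3, 5, 9], [244.8, 187.1], [620.5, -230.6, 145.4])]
tb exp [389.5 181.5] []
top [[379, 163, 36, 35, 346], [395, 163, 4, 8, 27], [223, 190, 13, 14, 141], [375, 197, 11, 5, 52], [337, 202, 8, 12, 76], [398, 210, 31, 44, 765], [302, 214, 37, 86, 2787], [342, 214, 43, 32, 1192], [201, 218, 18, 13, 89], [279, 220, 4, 20, 63], [235, 232, 7, 6, 33], [356, 253, 12, 5, 36], [285, 282, 10, 9, 67], [531, 290, 99, 110, 2465], [606, 300, 34, 100, 2535], [489, 305, 10, 13, 81], [273, 329, 64, 18, 296], [253, 340, 10, 12, 58], [267, 341, 4, 6, 21], [270, 359, 54, 41, 1268], [251, 360, 6, 10, 49], [265, 368, 10, 11, 73], [243, 382, 6, 7, 31], [245, 393, 11, 7, 49]]
scene [[316, 0, 45, 52, 1625], [156, 25, 32, 34, 764], [241, 24, 69, 27, 915], [237, 48, 10, 24, 190], [230, 51, 122, 145, 4138], [359, 52, 7, 12, 62], [368, 53, 18, 17, 242], [394, 54, 26, 39, 847], [356, 73, 6, 6, 30], [361, 81, 5, 7, 27], [371, 86, 17, 12, 102], [410, 88, 12, 29, 138], [384, 94, 25, 34, 598], [257, 130, 76, 27, 1047], [343, 131, 5, 5, 22], [388, 132, 24, 15, 240], [183, 136, 33, 32, 749], [354, 139, 26, 7, 136], [331, 155, 25, 13, 181], [375, 154, 25, 10, 158], [409, 157, 8, 11, 73], [446, 162, 8, 12, 74], [435, 174, 10, 7, 41], [336, 196, 17, 6, 79], [420, 199, 15, 11, 128], [346, 203, 9, 11, 78]]
```

Emit:
{"name": "arm_command", "arguments": {
  "deltas": [
    [[-0.005,0.02,0.015],[0,0,0]],
    [[-0.005,0.02,0.015],[0,0,0]],
    [[-0.005,0.02,0.015],[0,0,0]],
    [[-0.005,0.02,0.015],[0,0,0]],
    [[-0.005,0.02,0.015],[0,0,0]],
    [[-0.005,0.02,0.015],[0,0,0]],
    [[-0.005,0.02,0.015],[0,0,0]],
    [[-0.005,0.02,0.015],[0,0,0]]
  ]
}}

```text
time_s: 24.33
ee_pos: [622.4, -245.1, 120.6]
orientation: [-0.099, 0.701, -0.682, 0.186]
force: [0.1, -0.3, 0.6]
grip_width: 0.319
```

```bash
python3 chk.py c
python3 - <<'E'
from goal import *
print(r.read_state()['joint_velocities'].round(4), r.read_state()['ee_pos'])
a,b=load('top'),load('tc')
def cen(c,lo,hi,box):
    h=cv2.cvtColor(c['img'],cv2.COLOR_RGB2HSV); m=cv2.inRange(h,lo,hi); x0,y0,x1,y1=box; v,u=np.nonzero(m[y0:y1,x0:x1]); return (len(u),round(u.mean()+x0,1),round(v.mean()+y0,1)) if len(u) else 0
for n,lo,hi,bx in [('pink',(155,60,120),(179,200,255),(275,270,305,300)),('blue',(100,120,80),(125,255,255),(290,240,325,268)),('redkey',(0,150,90),(8,255,255),(290,180,325,210)),('brass',(8,80,60),(25,255,255),(345,245,378,270)),('cup',(0,130,60),(8,255,255),(410,165,460,210)),('yellow',(20,120,120),(35,255,255),(260,125,305,155)),('orig knob/lever',(0,0,0),(180,255,55),(175,255,205,285)),('new knob',(0,150,90),(8,255,255),(195,215,250,245)),('vise red',(0,150,90),(8,255,255),(215,185,245,210))]:
    print(n,cen(a,lo,hi,bx),cen(b,lo,hi,bx))
k=cen(b,(0,150,90),(8,255,255),(195,215,250,245)); 
if k: q=pts(b,[k[1:]],178)[0]; e=q[:2]-[539.5,157.5]; print('lever az',np.degrees(np.arctan2(e[1],e[0]))%360,np.hypot(*e))
E
```

```text
24.3333 [ 622.43924554 -245.05679302  120.5767703 ] 27.094924991444262 [ 0.05427275 -0.2724074   0.57417393]
c headtop 2176 z= [  0.132 -23.993] deg 7.5 x range [-12.7  12.8] y [-9.4  9.5]
c blade 503 z= [  0.12  -21.506] deg 6.8 x range [-36.9 -18.2] y [-3.1  4.2]
  y slope [-0.05  -0.507]
(array([-0.003,  0.014,  0.009]), array([-0.004,  0.   ,  0.001])) blade off [ 0.6588345  -0.12421668  1.05752463]
glass now 1650 [4.2000e-01 1.9000e-02 7.4636e+01] tilt 22.826895537624257 az -177.44664087785145
[-0.0005  0.0011  0.0011  0.0011  0.0001 -0.    ] [ 622.44608572 -245.0369004   120.60901536]
pink (52, np.float64(290.7), np.float64(286.2)) 0
blue (95, np.float64(309.1), np.float64(253.3)) 0
redkey (130, np.float64(305.9), np.float64(193.6)) (125, np.float64(305.7), np.float64(193.6))
brass (146, np.float64(359.5), np.float64(257.4)) (131, np.float64(359.5), np.float64(257.6))
cup (649, np.float64(435.5), np.float64(186.2)) (668, np.float64(434.9), np.float64(186.3))
yellow (247, np.float64(282.8), np.float64(139.9)) (247, np.float64(282.8), np.float64(139.9))
orig knob/lever (1, np.float64(187.0), np.float64(273.0)) (4, np.float64(190.2), np.float64(273.5))
new knob (18, np.float64(205.2), np.float64(227.8)) (21, np.float64(237.4), np.float64(234.7))
vise red (97, np.float64(229.4), np.float64(196.5)) 0
lever az 206.6939193969024 66.63959072842476
```

```bash
python3 -c "
from plant import r
print(r.finish_job())"
```

```text
the job is handed in; nothing more can be done
None
```

I swung the clamp lever open, drew the red key out, and handed the job in at 24.3 s with the gripper still holding the key in front of the checking camera's glass.

- **Lever:** gripped by its knob, it turned 77.6° and then pushed back with about 18 N at the stop. The last top view puts it at 206.7°. The same method gives a swing of about 75° against the expected 77°; the 2° gap is about the pixel noise there.
- **Key in the grip:** the key tipped about 8° in the vise once the jaw opened, before I gripped it. I built that into the final pose. Head and blade fits then gave 7.5° and 6.8° against the 7.8° I used, so the key is parallel to the glass to about 1°.
- **Position:** the blade's centre was about 1 mm from the focus point I worked out, and the arm was still, with an opening of 27 mm and no force on the tool. The glass reads a tilt of 22.8°, and its height by depth is 74.6 mm against the 73.5 mm I used.
- **Other things:** the loose red key, padlock, cup and screwdriver measured unmoved. The original's lever was never touched, but the check on its black knob matched too few pixels to confirm that.

**Not confirmed:**
- The pink and blue keys did not show up in the last top view, probably because the arm or its shadow covers them. I never went near them, and an earlier wrist picture showed them lying loose on the counter.
- The picture limit was reached before the final pose, so I checked it by numbers only. The two fixed cameras could not confirm the key there: the top view did not show the head, and the scene view showed only a sliver.

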